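# Switch off the bench supply and check the heat sink with the pistol thermometer

### The job

The board under test has to be shut down and checked. First switch the bench supply off: press its selector knob down against the spring and, keeping it pressed, turn it clockwise past the stop to the end of its travel, then let it spring up. Then take the pistol thermometer, aim it squarely at the middle of the paper patch on the finned heat sink (not the board with the round coils) from about 10 cm, hold it still there for two seconds, and stand it upright in its dock, without shifting anything else that lies on the bench.

Things in the scene. Friction and masses are not known exactly. Their poses are not given: they have to be found in the camera images.
- selector_press (a joint): how far the supply's selector knob is pressed down, m: 0 = up, 0.007 = fully down; spring: 3 N at first to about 7 N fully down; it springs back up when released
- selector (a joint): angle of the selector knob, rad, growing clockwise from above; starts at 0.1 to 0.65; 1.5 = OFF, end of travel. Light friction (0.05 N m), stays where left. Unpressed, a pin on its rim hits a steel stop bracket at about 0.9; pressed at least 5 mm, the pin passes under it, is clear again from about 1.4 and then springs up behind it
- selector_grip (a point): point to grip the selector knob: on its vertical axis, in the middle of its grip bar, 97 mm above the bench while up. The bar is 52 mm long along this point's x, 14 mm thick along its y, 32 mm high; its top is 11 mm above this point, and the top of the 64 mm wide disc that carries it 20 mm below this point. Turns and sinks with the knob
- supply: bench supply with the knob: fixed low grey box 130 x 130 x 60 mm high; origin under its centre, the knob's axis passes through the centre; small stop bracket beside the disc rises to 79 mm above the bench
- thermometer: loose grey pistol-shaped thermometer (300 g) standing upright on its black foot; x points where it aims, z up. Foot 70 (x) x 56 (y) x 14 mm, handle 36 x 30 mm above it, then a flat-sided barrel 130 mm long (x from -45 to +85 mm), 38 mm wide (y), from 80 to 124 mm above the foot's underside; black nozzle in front. Origin: centre of the foot's underside
- barrel (a point): point to grip the thermometer: in the middle of the barrel over the handle, 102 mm above the underside of the foot, close above the centre of mass; same axes as the thermometer
- nozzle (a point): tip of the thermometer's nozzle, 100 mm ahead (x) of the barrel point, at the same height; the aiming line runs from here along x
- patch (a point): middle of the 40 mm square paper patch on the heat sink's face, about 125 mm above the bench. Its x points INTO the heat sink, along the ideal aiming direction (forward and 40 degrees downward), y level, so a thermometer aimed squarely has the same orientation as this point. Fins to either side of the patch stand 20 mm proud of it
- heatsink: dark square finned heat sink, 92 x 86 mm, on a green 120 x 100 mm board leaning back in a holder; fixed; origin at the patch, same axes as the patch
- holder_a: fixed holder that carries the heat sink's board; base 110 x 110 mm, 140 mm wide over the jaws, everything below 180 mm; origin under its centre
- holder_b: identical fixed holder with the other board, with four round coils: not the one to check; an obstacle of the same size; origin under its centre
- dock: the thermometer's dock: fixed black tray on the bench, 104 (x) x 88 (y) mm, 13 mm high, walls 5 mm, inner floor 94 x 78 mm at 5 mm above the bench; origin under its centre. The foot goes inside the rim, long side along the tray's x
- glue_bottle: bystander, loose: upright white glue bottle, 52 mm across, 150 tall; origin under its centre
- spray_can: bystander, loose: upright aluminium can, 54 mm across, 160 tall; origin under its centre
- solder_reel: bystander, loose: metal solder reel standing on its flange, 68 mm across, 46 tall; origin under its centre
- multimeter: bystander, loose: yellow multimeter lying face up, 75 x 140 x 40 mm high (its y is the long way); origin under its centre
- flux_jar: bystander, loose: squat jar, 64 mm across, 60 tall; origin under its centre
- tip_cup: bystander, loose: small white cup, 70 mm across, 70 tall; origin under its centre
Not all that is in view belongs to the job. There is more than one size of the thermometer; the one meant has the size given above.

How it is judged:
By the outcome, as a careful person would: the job done as asked, in the order asked, and still so for the second after the job is handed in, with the robot touching nothing.
It also fails if it takes over 69 s, if anything falls off the work surface, if the arm or the gripper's body presses on something with over 40 N, if the wrist force passes 120 N, or if a joint passes its speed limit or range.

### The arm

A 7-joint arm with a two-finger parallel gripper is mounted at the origin on the work surface. World frame = base frame: x ahead of the robot, y to its left, z up, the work surface at z = 0. Lengths are in m, angles in rad, forces in N, time in s.
With the tool pointing down it reaches from about 0.4 to 0.85 m from the base axis. Payload 10.4 kg.
Tool frame: the origin (TCP) lies midway between the tips of the shut fingers; the grasp point (between the pads) lies 19 mm behind it; y points along the fingers, x is the direction in which the jaws open and shut, and the axes are right-handed (so a half turn about y gives the same grasp; the last joint's range is limited). The gripper opens to 87 mm and grips with 3 to 60 N. Pads are 19 mm wide; open, the fingers measure 117 mm over their backs; the gripper's body (75 mm by 190 mm) begins 51 mm behind the grasp point.
Start: joints at [-1.281, 0.332, -0.065, 1.46, 0.022, 1.35, -0.088], TCP at [0.192, 0.595, 0.223] pointing down, gripper open.
Joint ranges: [-2.6, 2.6], [-0.5, 2.12], [-1.47, 1.34], [0.16, 2.42], [-1.27, 4.41], [0.06, 2.06], [-2.6, 2.6]. Speed limits (rad/s): [2.22, 2.22, 2.79, 2.79, 3.14, 3.14, 3.14].

### API

Orientations are given as a unit quaternion [x, y, z, w].
In Python, from bench import * gives the robot as it stands.
- The arm moves only by the tool jog_arm, never from a script. Its argument "commands" is a list of rows, each an object with "translation": the shift along the world's x, y, z in mm, a list of three; "twist": the turn about the world's z in rad. A call has 1 to 20 rows; each row shifts and turns the commanded pose from where the row before left it; what a row does not reach is not made up. A row lasts 1/10 s, in which the tool goes at most 50 mm and 8.59 degrees, less where a joint would pass 70% of its speed; a pose out of reach is approached as far as the arm can. A call is refused whole if a number of a shift passes 50 or a number of a turn 0.15, either way. A call with a gripper value outside its range is refused whole. "grip" is the closure, from 0 (fully open) to 1 (shut), set as the call begins (left out, the last holds). The fingers move at their own pace and stop on an object; "grip_force" is the grip in N (left out, the last holds). Time passes only in rows, so rows that do not move let the fingers close. It gives the time, the measured TCP pose, the force and the opening at its end, in the units of the state.
- read_state(): the state, without advancing time (a new reading comes with each control period).
- camera(name): name is "scene" or "top" or "wrist"; returns a dict with "img" (384x512x3 uint8, red, green, blue), "fx", "fy", "cx", "cy" (pixels), "dist" ([k1, k2, p1, p2, k3] as OpenCV has them; the pictures are not rectified), "cam_to_world" (4x4, takes a point from camera to world coordinates). Camera axes: x right, y down, z forward; pixel columns grow to the right and rows downward; lengths in m; the calibration is good to about 2 mm. A picture is of the moment at which its call begins. There is no depth.
- close_job(): hands the job in, once; it reports no verdict.
The state is a dict: "time": time; "joint_positions": joint angles; "joint_vel": joint speeds; "joint_torque": joint torques, N m; "ee_pos": TCP position; "eef_rot": TCP orientation; "ft_force": force on the tool from outside, world axes, zero at the start; "torque": the same for the moment, N m; "width": finger opening in m.
Only numpy, scipy, OpenCV 4.12 (cv2) and the standard library are available. Lean on these libraries where they do the work, as an engineer would, in place of code of your own. Each camera call takes 0.05 s, during which the arm holds its last target.

## Working session

There is one attempt and no reset: what is moved stays moved. The work goes in short steps, Python scripts to look and compute and a tool call to move; the robot and the scene stay as the last step left them, time stands still between calls to the robot, and variables do not carry over. Pictures are saved under pics/ and viewed, and the job is handed in when it is done.

Besides the shell and the picture viewer there is one more tool, called after "Emit:" as name(argument=value, ...), one argument or row to a line, values as JSON. jog_arm: Moves the arm, as the interface text tells. Its arguments: {"type":"object","properties":{"commands":{"type":"array"},"grip":{"type":"number"},"grip_force":{"type":"number"}},"required":["commands"]}

```bash
ls -la; mkdir -p pics; python3 - <<'E'
from bench import *
import cv2,json,pickle
import numpy as np
s=read_state()
for k,v in s.items(): print(k,np.round(v,4))
d={}
for n in ["scene","top","wrist"]:
    c=camera(n); d[n]=c
    cv2.imwrite(f"pics/{n}0.png",c["img"][:,:,::-1])
    print(n,c["fx"],c["fy"],c["cx"],c["cy"],c["dist"]); print(np.round(c["cam_to_world"],4))
pickle.dump(d,open("cams0.pkl","wb"))
E
```

```text
total 12
drwxr-xr-x  3 agent agent 4096 Dec  6 12:30 .
drwxr-xr-x 23 root  root  4096 Dec  6 12:30 ..
drwxr-xr-x  2 agent agent 4096 Dec  6 12:30 pics
time 0.0
joint_positions [-1.2806  0.3329 -0.0647  1.4609  0.0216  1.3499 -0.0885]
joint_vel [ 0.0001  0.0007  0.0008 -0.0011  0.0006  0.0008 -0.0004]
joint_torque [ 1.00000e-04 -6.23246e+01  2.46000e-02 -3.89898e+01 -6.14000e-02
  3.97000e-02  2.00000e-04]
ee_pos [0.1922 0.5943 0.2218]
eef_rot [ 0.5721  0.4156 -0.4164 -0.5715]
ft_force [0.0945 0.2159 0.6563]
torque [ 0.0132 -0.0151 -0.016 ]
width 0.0872
scene 398.0553047887943 398.0553047887943 251.02722749466136 188.3575793128379 [0.04686169 0.         0.         0.         0.        ]
[[ 0.8399  0.4637 -0.2819  0.8657]
 [ 0.5427 -0.7235  0.4267 -0.4568]
 [-0.0061 -0.5114 -0.8593  1.0201]
 [ 0.      0.      0.      1.    ]]
top 468.19483696236546 468.19483696236546 256.7196625576601 192.61931671110312 [0.03911334 0.         0.         0.         0.        ]
[[-2.4000e-02 -9.8860e-01  1.4850e-01  4.2040e-01]
 [-9.9970e-01  2.4400e-02  9.0000e-04  1.5100e-02]
 [-4.5000e-03 -1.4840e-01 -9.8890e-01  1.1603e+00]
 [ 0.0000e+00  0.0000e+00  0.0000e+00  1.0000e+00]]
wrist 323.4795005783955 323.4795005783955 255.94871262710816 191.21700792653945 [0.02890452 0.         0.         0.         0.        ]
[[ 0.3078  0.9232  0.2299  0.1301]
 [ 0.9514 -0.2984 -0.0756  0.6151]
 [-0.0012  0.242  -0.9703  0.3841]
 [ 0.      0.      0.      1.    ]]
```

View pics/scene0.png

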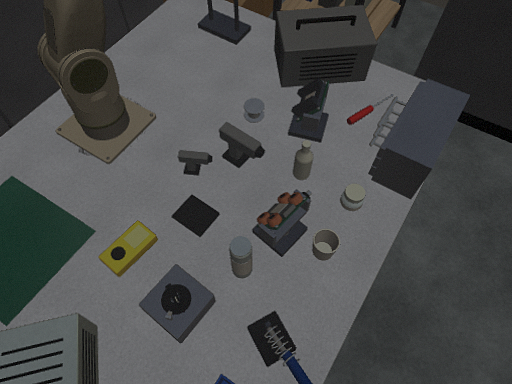

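View pics/top0.png

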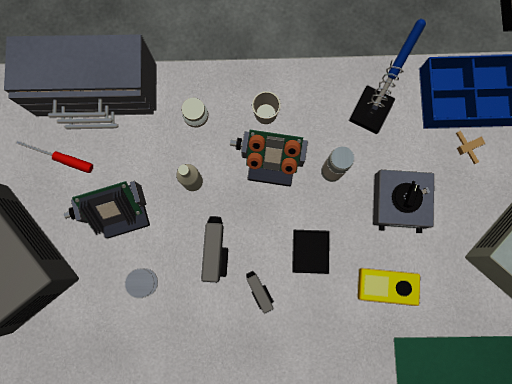

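View pics/wrist0.png

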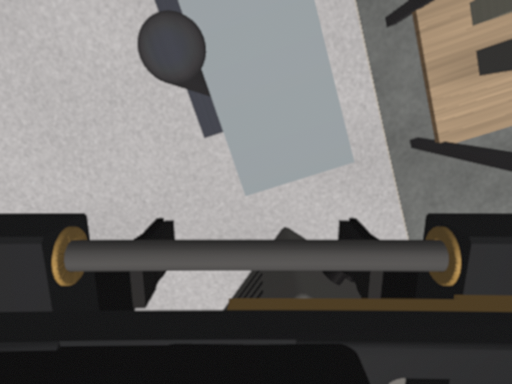

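```bash
cat > h.py <<'E'
import numpy as np,cv2,pickle
from scipy.spatial.transform import Rotation as R
def K(c): return np.array([[c["fx"],0,c["cx"]],[0,c["fy"],c["cy"]],[0,0,1.]])
def ray(c,u,v):
    p=cv2.undistortPoints(np.array([[[u,v]]],float),K(c),np.array(c["dist"],float))[0,0]
    T=np.array(c["cam_to_world"]); d=T[:3,:3]@np.array([p[0],p[1],1]); return T[:3,3],d/np.linalg.norm(d)
def onz(c,u,v,z):
    o,d=ray(c,u,v); return o+d*(z-o[2])/d[2]
def proj(c,P):
    P=np.atleast_2d(P).astype(float); T=np.linalg.inv(np.array(c["cam_to_world"]))
    r,_=cv2.Rodrigues(T[:3,:3]); q,_=cv2.projectPoints(P,r,T[:3,3],K(c),np.array(c["dist"],float)); return q[:,0]
def tri(obs):
    A=np.zeros((3,3));b=np.zeros(3)
    for c,u,v in obs:
        o,d=ray(c,u,v);M=np.eye(3)-np.outer(d,d);A+=M;b+=M@o
    X=np.linalg.solve(A,b); return X
def crop(c,u0,v0,u1,v1,s,fn,pts=None,gain=1.6,grid=10):
    im=c["img"][v0:v1,u0:u1,::-1]; im=np.clip(im.astype(float)*gain,0,255).astype(np.uint8)
    im=cv2.resize(im,None,fx=s,fy=s,interpolation=cv2.INTER_CUBIC)
    for u in range((u0//grid+1)*grid,u1,grid):
        x=int((u-u0+.5)*s); cv2.line(im,(x,0),(x,4 if u%50 else 12),(0,255,255),1); cv2.putText(im,str(u),(x-10,22),0,.35,(0,255,255),1)
    for v in range((v0//grid+1)*grid,v1,grid):
        y=int((v-v0+.5)*s); cv2.line(im,(0,y),(4,y),(0,255,255),1); cv2.putText(im,str(v),(6,y+4),0,.35,(0,255,255),1)
    if pts is not None:
        for k,p in enumerate(pts): cv2.circle(im,(int((p[0]-u0+.5)*s),int((p[1]-v0+.5)*s)),2,(0,0,255) if k%2 else (0,255,0),-1)
    cv2.imwrite("pics/"+fn,im)
E
python3 - <<'E'
from h import *
d=pickle.load(open("cams0.pkl","rb"))
a=[]
crop(d["top"],190,205,330,320,5.5,"t_gun.png")
crop(d["top"],50,160,170,260,6,"t_hs.png")
crop(d["top"],355,155,455,245,6.5,"t_sup.png")
E
```

```text
(no output)
```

View pics/t_gun.png

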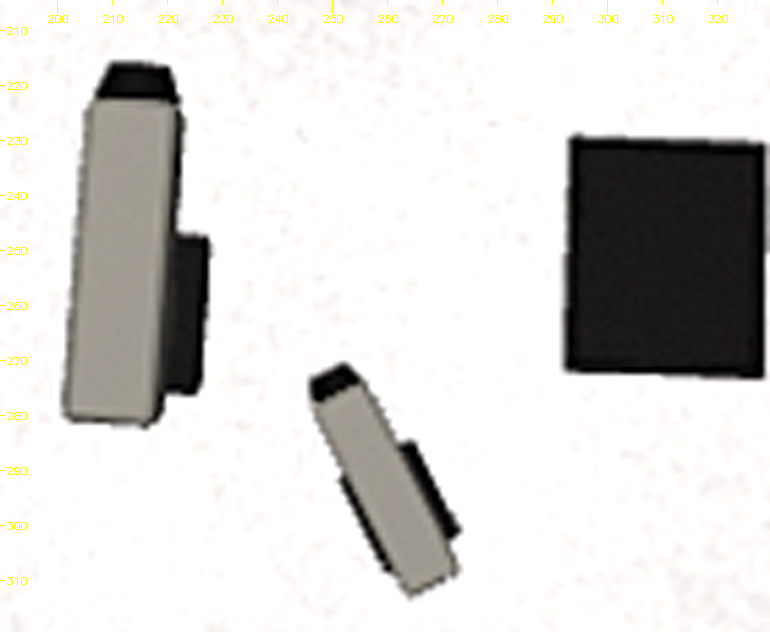

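View pics/t_hs.png

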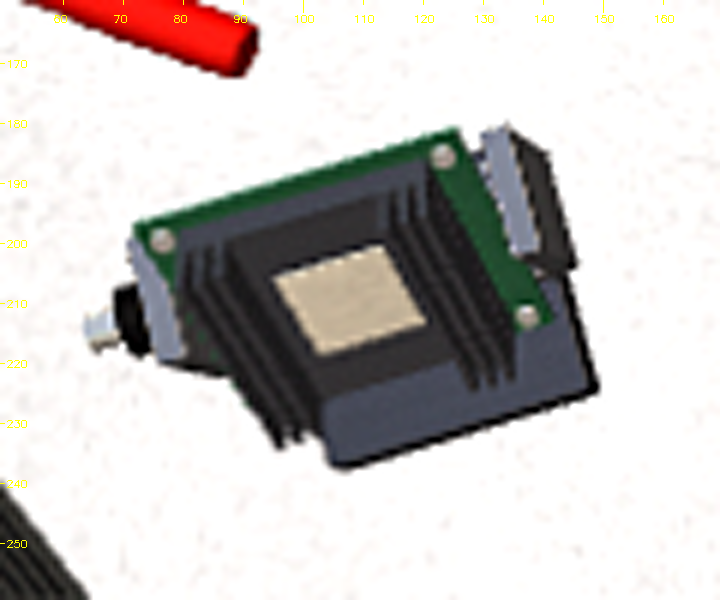

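View pics/t_sup.png

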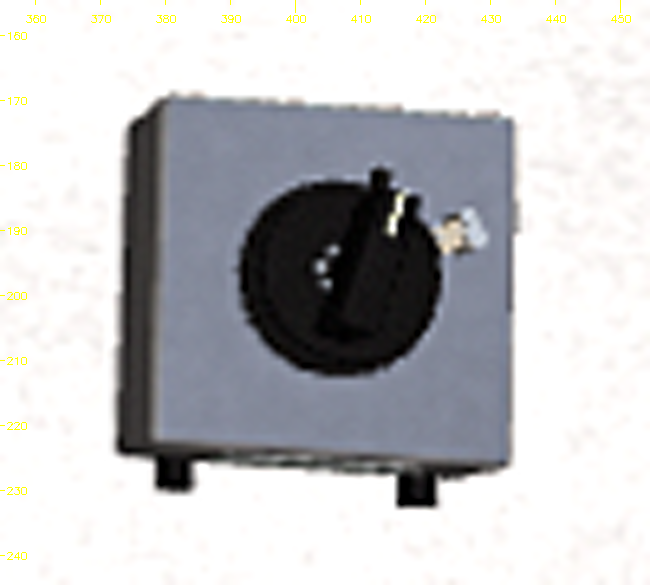

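```bash
python3 - <<'E'
from h import *
from scipy.optimize import least_squares
d=pickle.load(open("cams0.pkl","rb")); t=d["top"]
def yawR(y): return R.from_euler("z",y).as_matrix()
def fit(cors,obj,z):
    f=lambda p:(proj(t,obj@yawR(p[2]).T+[p[0],p[1],z])-cors).ravel()
    c0=onz(t,*np.mean(cors,0),z)
    best=min((least_squares(f,[c0[0],c0[1],y]) for y in np.linspace(-3,3,9)),key=lambda r:r.cost)
    return best.x,best.fun.round(1)
gun=np.array([[206,222.5],[221.7,223],[217,281.5],[201.3,280.3]])
o=np.array([[85,19,0],[85,-19,0],[-45,-19,0],[-45,19,0]])/1e3
print("gun",fit(gun,o,.124))
sup=np.array([[380,170],[433.3,173],[432.5,226],[378,224]])
o=np.array([[65,65,0],[65,-65,0],[-65,-65,0],[-65,65,0]])/1e3
print("sup",fit(sup,o,.06)); print("disc",onz(t,406.8,197.3,.077))
dock=np.array([[293.3,229.3],[328.7,230.5],[328.3,273],[292.5,271.5]])
o=np.array([[52,44,0],[52,-44,0],[-52,-44,0],[-52,44,0]])/1e3
print("dock",fit(dock,o,.013))
a,b=onz(t,413.5,184,.108),onz(t,406,206,.108); print("bar",a,b,(a+b)/2,np.linalg.norm(a-b),np.arctan2(*(a-b)[[1,0]]))
pc=np.array([[95,205.5],[113,200],[121,213.5],[103,218.5]])
o=np.array([[0,20,20],[0,-20,20],[0,-20,-20],[0,20,-20]])/1e3
def f(p):
    M=yawR(p[3])@R.from_euler("y",np.radians(40)).as_matrix()
    return np.r_[(proj(t,o@M.T+p[:3])-pc).ravel(),(p[2]-.125)/.003]
r=least_squares(f,[.5,.33,.125,0]);print("patch",r.x,r.fun.round(1))
for n,(u,v,z) in dict(glue=(189,174,.14),spray=(340,160,.155),reel=(141,283,.046),mm=(390,287,.04),flux=(195,112,.06),tip=(266,105,.07),hb=(275,160,.1)).items(): print(n,onz(t,u,v,z).round(3))
E
```

```text
gun (array([ 0.42777848,  0.12009879, -0.08909692]), array([-0.7, -1.1,  0.7, -0.5,  0.8,  0.7, -0.9,  0.8]))
sup (array([ 0.564038  , -0.3353985 , -0.08422545]), array([-1.3, -0.6,  0.6, -0.5,  1.2,  1.2, -0.5, -0.2]))
disc [ 0.5633793 -0.3323018  0.077    ]
dock (array([ 0.44627275, -0.11147208, -0.05833122]), array([-0.3, -0.4,  0.4, -0.4,  0.3,  0.3, -0.4,  0.5]))
bar [ 0.58930016 -0.33955889  0.108     ] [ 0.53958789 -0.31915836  0.108     ] [ 0.56444403 -0.32935862  0.108     ] 0.053735387263701286 -0.38941568502405627
patch [0.54615893 0.34654286 0.12517247 0.2806031 ] [ 0.4  0.3  0.2  0.4 -0.6 -0.5  0.  -0.2  0.1]
glue [0.619 0.165 0.14 ]
spray [ 0.639 -0.168  0.155]
reel [0.381 0.291 0.046]
mm [ 0.358 -0.29   0.04 ]
flux [0.788 0.162 0.06 ]
tip [ 0.798 -0.012  0.07 ]
hb [ 0.655 -0.028  0.1  ]
```

```bash
python3 - <<'E'
from h import *
M=R.from_quat([0.5721,0.4156,-0.4164,-0.5715]).as_matrix(); print(M.round(3), np.arctan2(M[1,0],M[0,0]))
d=pickle.load(open("cams0.pkl","rb"));
crop(d["scene"],115,240,235,355,5.5,"s_sup.png")
crop(d["scene"],160,90,290,260,4,"s_gun.png")
E
```

```text
[[ 0.308 -0.    -0.951]
 [ 0.951 -0.001  0.308]
 [-0.001 -1.    -0.   ]] 1.2579252747133354
```

View pics/s_sup.png

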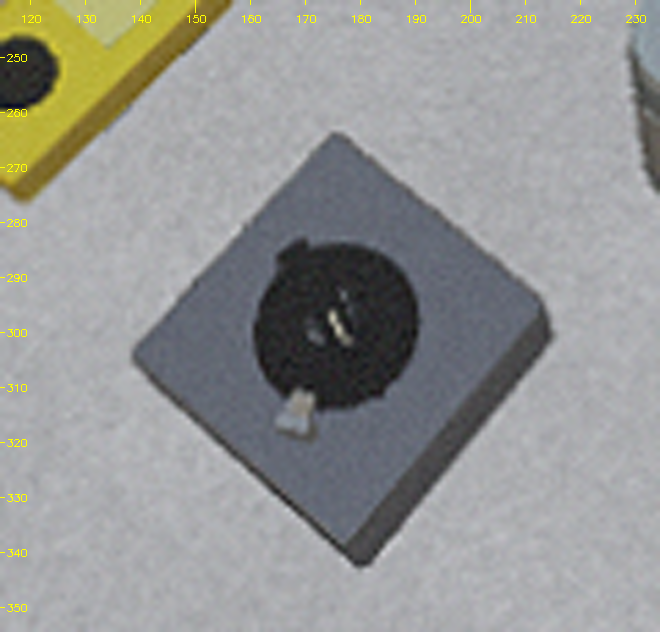

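View pics/s_gun.png

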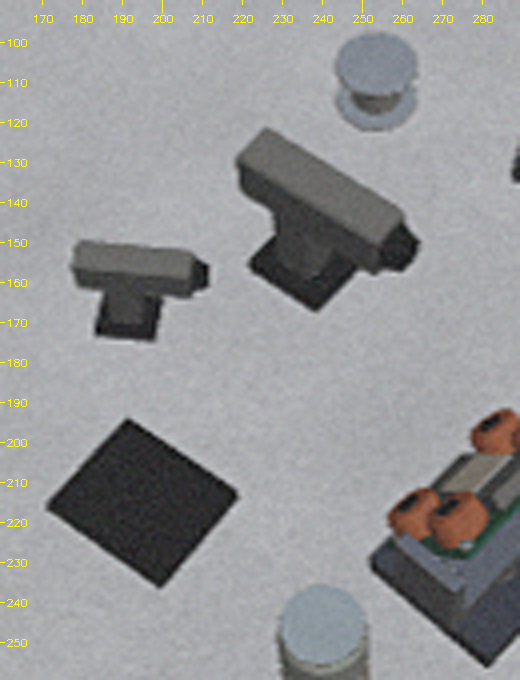

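```bash
python3 - <<'E'
from h import *
d=pickle.load(open("cams0.pkl","rb"));
crop(d["top"],388,175,432,217,13,"t_knob.png",gain=6)
crop(d["scene"],155,278,198,320,13,"s_knob.png",gain=5)
a=np.hstack([cv2.imread("pics/t_knob.png")[:540,:400+170],cv2.imread("pics/s_knob.png")[:540]]);a=cv2.resize(a,None,fx=.7,fy=.7);cv2.imwrite("pics/knob2.png",a)
for p in [((416,187),(176.5,299)),((413,182),(168,286)),((426,190),(169,314))]: print(tri([(d["top"],*p[0]),(d["scene"],*p[1])]))
E
```

```text
[ 0.58263547 -0.34319258  0.11012275]
[ 0.57638898 -0.32872852  0.1659583 ]
[ 0.57990525 -0.37578224  0.0796831 ]
```

View pics/knob2.png

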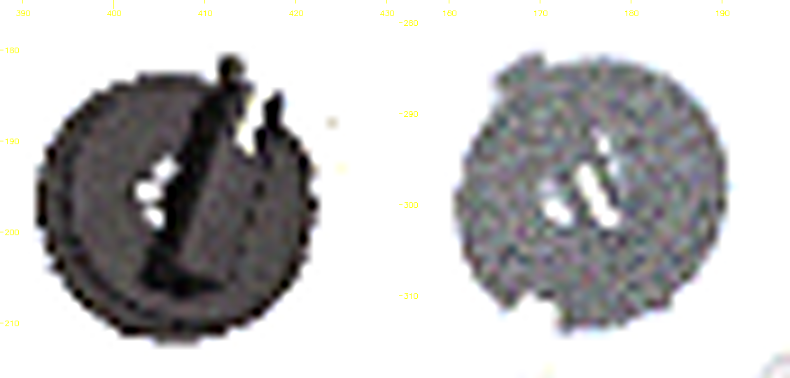

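```bash
python3 - <<'E'
from h import *
d=pickle.load(open("cams0.pkl","rb")); w=d["wrist"]
for z in (.222,.15,.1,0.0): print(z,proj(w,[.1922,.5943,z]))
tz=np.array([-.951,.308,0])
for k in(.03,.06,.09): print(k,proj(w,np.array([.1922,.5943,.1])+k*tz))
E
```

```text
0.222 [[255.05355001 236.75348159]]
0.15 [[255.42445981 200.44489983]]
0.1 [[255.57724261 185.47998748]]
0.0 [[255.7683077  166.75803029]]
0.03 [[255.57784895 152.20329341]]
0.06 [[255.57824359 117.10424968]]
0.09 [[255.578391    79.95221866]]
```

Emit:
jog_arm(
  commands=[
    {"translation":[30,-39,3],"twist":0},
    {"translation":[30,-39,3],"twist":0},
    {"translation":[30,-39,3],"twist":0},
    {"translation":[30,-39,3],"twist":0},
    {"translation":[30,-39,3],"twist":0},
    {"translation":[30,-39,3],"twist":0},
    {"translation":[30,-39,3],"twist":0},
    {"translation":[30,-39,3],"twist":0},
    {"translation":[30,-39,3],"twist":0},
    {"translation":[30,-39,3],"twist":0},
    {"translation":[6,-45,0],"twist":-0.01},
    {"translation":[6,-45,0],"twist":-0.01},
    {"translation":[6,-45,0],"twist":-0.01},
    {"translation":[6,-45,0],"twist":-0.01},
    {"translation":[6,-45,0],"twist":-0.01},
    {"translation":[6,-45,0],"twist":-0.01},
    {"translation":[6,-45,0],"twist":-0.01},
    {"translation":[6,-45,0],"twist":-0.01},
    {"translation":[6,-45,0],"twist":-0.01},
    {"translation":[6,-45,0],"twist":-0.01},
  ],
  grip=0.6,
)

```text
time: 2.15
ee_pos: [0.5523, -0.2469, 0.2525]
eef_rot: [-0.592, -0.387, 0.387, 0.592]
ft_force: [1.4, 0.5, 0.7]
width: 0.035
```

Emit:
jog_arm(
  commands=[
    {"translation":[6,-44,0],"twist":0},
    {"translation":[6,-43,0],"twist":0},
    {"translation":[0,0,0],"twist":0},
  ],
)

```text
time: 2.45
ee_pos: [0.5619, -0.3389, 0.2514]
eef_rot: [0.594, 0.383, -0.386, -0.593]
ft_force: [-0.8, -0.6, 0.5]
width: 0.0346
```

```bash
python3 - <<'E'
from bench import *
from h import *
s=read_state(); c=camera("wrist"); pickle.dump(c,open("w1.pkl","wb"))
print(s["ee_pos"],s["eef_rot"],s["joint_positions"])
M=R.from_quat(s["eef_rot"]).as_matrix();print(np.arctan2(M[1,0],M[0,0]))
crop(c,130,60,400,260,2.9,"w1.png",gain=2.5)
E
```

```text
[ 0.56188309 -0.338854    0.25139498] [ 0.59367051  0.38316502 -0.3861524  -0.59298079] [-0.005976    0.44547341  0.67929133  1.35571944 -0.27236513  1.43592785
  1.81182734]
1.1503749509380519
```

View pics/w1.png

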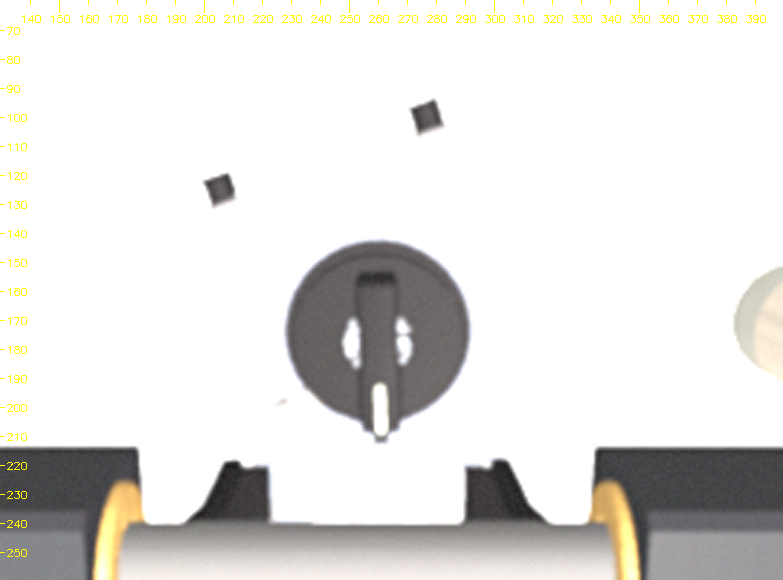

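```bash
python3 - <<'E'
from h import *
c=pickle.load(open("w1.pkl","rb"))
crop(c,225,135,295,220,8,"w1b.png",gain=2.0,grid=5)
a,b=onz(c,260.8,207,.108),onz(c,260.2,158,.108)
print(a,b,(a+b)/2,np.linalg.norm(a-b),np.arctan2(*(a-b)[[1,0]])); print(onz(c,260,172.5,.077))
E
```

```text
[ 0.58794023 -0.34540404  0.108     ] [ 0.5433522  -0.32628045  0.108     ] [ 0.56564621 -0.33584224  0.108     ] 0.048516014868690026 -0.4051651733641486
[ 0.5614615  -0.33424313  0.077     ]
```

View pics/w1b.png

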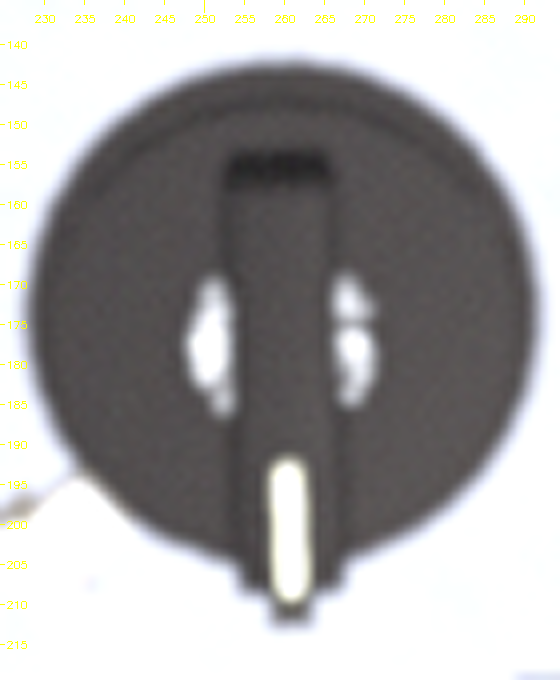

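Emit:
jog_arm(
  commands=[
    {"translation":[1.5,3.5,-40],"twist":0.01},
    {"translation":[0,0,-45],"twist":0},
    {"translation":[0,0,-45],"twist":0},
    {"translation":[0,0,-30],"twist":0},
    {"translation":[0,0,-10],"twist":0},
    {"translation":[0,0,0],"twist":0},
  ],
)

```text
time: 3.1
ee_pos: [0.5657, -0.3274, 0.0818]
eef_rot: [-0.589, -0.39, 0.39, 0.59]
ft_force: [0.7, 0.1, 0.6]
width: 0.035
```

```bash
python3 - <<'E'
from bench import *
from h import *
for i in range(2):
    c=camera("wrist"); s=read_state(); print(s["ee_pos"],s["joint_vel"].__class__,np.abs(s["joint_vel"]).max(), s["ft_force"])
    M=R.from_quat(s["eef_rot"]).as_matrix();print(np.arctan2(M[1,0],M[0,0]))
pickle.dump(c,open("w2.pkl","wb"))
crop(c,130,60,400,260,2.9,"w2.png",gain=2.5)
E
```

```text
[ 0.56641891 -0.32832066  0.08353561] <class 'numpy.ndarray'> 0.026268029016380732 [ 0.55167986 -0.5760185  -0.13373265]
1.168888989462209
[ 0.56687098 -0.32890394  0.08449794] <class 'numpy.ndarray'> 0.010477744718065597 [-0.17957752 -0.54478848  0.90664346]
1.1686042230314198
```

View pics/w2.png

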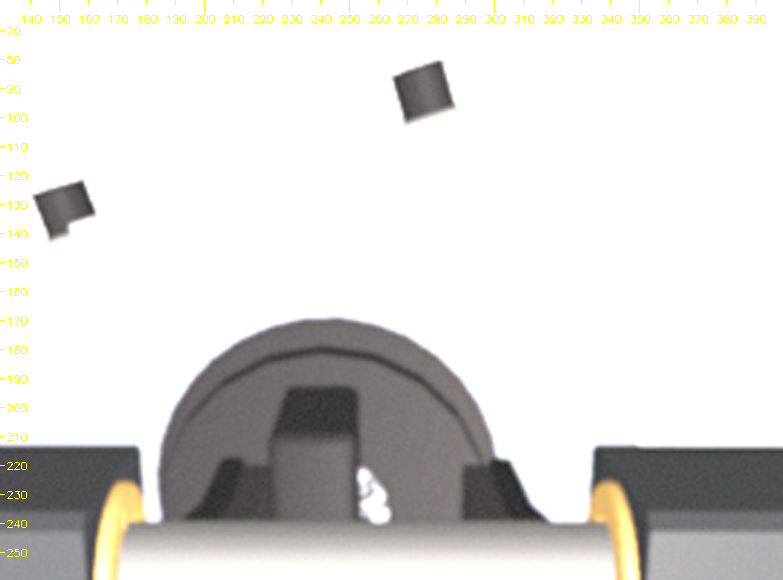

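Emit:
jog_arm(
  commands=[
    {"translation":[-3,-6,-3],"twist":0},
    {"translation":[0,0,0],"twist":0},
    {"translation":[0,0,0],"twist":0},
  ],
)

```text
time: 3.5
ee_pos: [0.5629, -0.3354, 0.0804]
eef_rot: [0.59, 0.39, -0.389, -0.59]
ft_force: [0.5, -0.1, -1.2]
width: 0.0347
```

Emit:
jog_arm(
  commands=[
    {"translation":[0,0,0],"twist":0},
    {"translation":[0,0,0],"twist":0},
    {"translation":[0,0,0],"twist":0},
    {"translation":[0,0,0],"twist":0},
  ],
  grip=1.0,
  grip_force=45,
)

```text
time: 3.9
ee_pos: [0.5625, -0.3353, 0.0797]
eef_rot: [0.59, 0.39, -0.39, -0.59]
ft_force: [-0.3, -1.3, -1.0]
width: 0.014
```

Emit:
jog_arm(
  commands=[
    {"translation":[0,0,-3],"twist":0},
    {"translation":[0,0,-3],"twist":0},
    {"translation":[0,0,-2],"twist":0},
    {"translation":[0,0,0],"twist":0},
  ],
)

```text
time: 4.3
ee_pos: [0.5626, -0.3353, 0.0725]
eef_rot: [0.59, 0.39, -0.39, -0.59]
ft_force: [-5.6, 1.0, 12.3]
width: 0.014
```

Emit:
jog_arm(
  commands=[
    {"translation":[0,0,0],"twist":-0.1},
    {"translation":[0,0,0],"twist":-0.12},
    {"translation":[0,0,0],"twist":-0.12},
    {"translation":[0,0,0],"twist":-0.12},
    {"translation":[0,0,0],"twist":-0.12},
    {"translation":[0,0,0],"twist":-0.12},
    {"translation":[0,0,0],"twist":-0.12},
    {"translation":[0,0,0],"twist":-0.12},
    {"translation":[0,0,0],"twist":-0.12},
    {"translation":[0,0,0],"twist":-0.08},
    {"translation":[0,0,0],"twist":0},
    {"translation":[0,0,0],"twist":0},
  ],
)

```text
time: 5.5
ee_pos: [0.5659, -0.3331, 0.0726]
eef_rot: [-0.707, -0.012, 0.009, 0.707]
ft_force: [4.7, 4.0, 7.9]
width: 0.014
```

```bash
cat > st.py <<'E'
from bench import *
from h import *
def st():
    s=read_state(); M=R.from_quat(s["eef_rot"]).as_matrix()
    print("t",round(s["time"],2),"pos",s["ee_pos"].round(4),"yaw",round(np.arctan2(M[1,0],M[0,0]),4),"F",s["ft_force"].round(1),"M",s["torque"].round(2),"w",round(float(s["width"]),4),"q",np.round(s["joint_positions"],2)); return s
if __name__=="__main__": st()
E
python3 st.py
```

```text
t 5.5 pos [ 0.5659 -0.3331  0.0726] yaw 0.0304 F [4.7 4.  7.9] M [ 0.82 -1.08 -0.04] w 0.014 q [-0.13  0.66  0.85  1.57 -0.53  1.15  0.86]
```

Emit:
jog_arm(
  commands=[
    {"translation":[0,0,0],"twist":-0.03},
    {"translation":[0,0,0],"twist":-0.03},
    {"translation":[0,0,0],"twist":0},
  ],
)

```text
time: 5.8
ee_pos: [0.5661, -0.3331, 0.0726]
eef_rot: [-0.707, 0.009, -0.012, 0.707]
ft_force: [5.6, 4.2, 7.4]
width: 0.0136
```

```bash
python3 st.py
```

```text
t 5.8 pos [ 0.5661 -0.3331  0.0726] yaw -0.0301 F [5.6 4.2 7.4] M [ 0.77 -1.21  0.11] w 0.0136 q [-0.14  0.66  0.86  1.58 -0.54  1.15  0.81]
```

Emit:
jog_arm(
  commands=[
    {"translation":[0,0,0],"twist":-0.03},
    {"translation":[0,0,0],"twist":0},
  ],
)

```text
time: 6.0
ee_pos: [0.5661, -0.3332, 0.0726]
eef_rot: [-0.707, 0.019, -0.023, 0.707]
ft_force: [5.2, 3.5, 7.0]
width: 0.0137
```

```bash
python3 st.py
```

```text
t 6.0 pos [ 0.5661 -0.3332  0.0726] yaw -0.0594 F [5.2 3.5 7. ] M [ 0.68 -1.22  0.6 ] w 0.0137 q [-0.15  0.67  0.87  1.58 -0.55  1.15  0.78]
```

Emit:
jog_arm(
  commands=[
    {"translation":[0,0,0],"twist":0},
    {"translation":[0,0,0],"twist":0},
    {"translation":[0,0,0],"twist":0},
    {"translation":[0,0,30],"twist":0},
    {"translation":[0,0,45],"twist":0},
    {"translation":[0,0,45],"twist":0},
    {"translation":[0,0,30],"twist":0},
    {"translation":[0,0,0],"twist":0},
  ],
  grip=0.65,
)

```text
time: 6.8
ee_pos: [0.5645, -0.3358, 0.2259]
eef_rot: [0.708, -0.019, 0.024, -0.706]
ft_force: [-0.1, 0.4, -0.1]
width: 0.0302
```

```bash
python3 - <<'E'
from st import *
st(); c=camera("wrist")
crop(c,130,60,400,260,2.9,"w3.png",gain=2.5)
E
```

```text
t 6.8 pos [ 0.5645 -0.3358  0.2259] yaw -0.0614 F [-0.1  0.4 -0.1] M [-0.08  0.01  0.09] w 0.0302 q [-0.18  0.54  0.96  1.41 -0.44  1.41  0.72]
```

View pics/w3.png

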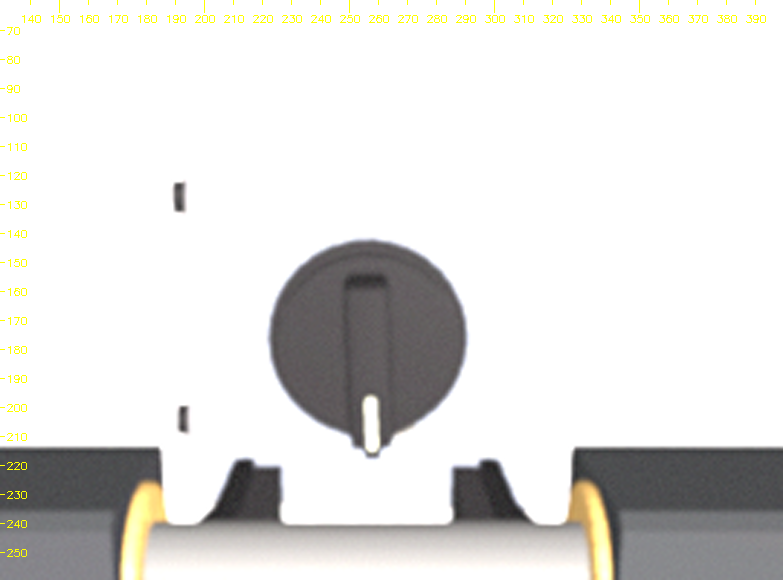

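Emit:
jog_arm(
  commands=[
    {"translation":[-14,41,0],"twist":0.14},
    {"translation":[-14,41,0],"twist":0.14},
    {"translation":[-14,41,0],"twist":0.14},
    {"translation":[-14,41,0],"twist":0.14},
    {"translation":[-14,41,0],"twist":0.14},
    {"translation":[-14,41,0],"twist":0.14},
    {"translation":[-14,41,0],"twist":0.14},
    {"translation":[-14,41,0],"twist":0.14},
    {"translation":[-14,42,0],"twist":0.14},
    {"translation":[-14,42,0],"twist":0.14},
    {"translation":[-12,42,0],"twist":0.14},
    {"translation":[0,0,0],"twist":0},
    {"translation":[0,0,0],"twist":0},
    {"translation":[0,0,0],"twist":0},
  ],
  grip=0.25,
)

```text
time: 8.25
ee_pos: [0.4108, 0.1183, 0.2209]
eef_rot: [-0.523, -0.475, 0.476, 0.523]
ft_force: [0.5, -0.3, -0.7]
width: 0.0653
```

```bash
python3 - <<'E'
from st import *
st(); c=camera("wrist"); pickle.dump(c,open("w4.pkl","wb")); t=camera("top"); pickle.dump(t,open("t4.pkl","wb"))
crop(c,100,20,420,260,2.5,"w4.png",gain=1.6)
crop(t,0,0,512,384,1.5,"t4.png",gain=1.3,grid=50)
E
```

```text
t 8.25 pos [0.4108 0.1183 0.2209] yaw 1.4758 F [ 0.5 -0.3 -0.7] M [ 0. -0.  0.] w 0.0653 q [-1.   -0.17  0.56  1.97  0.09  1.31  1.01]
```

View pics/w4.png

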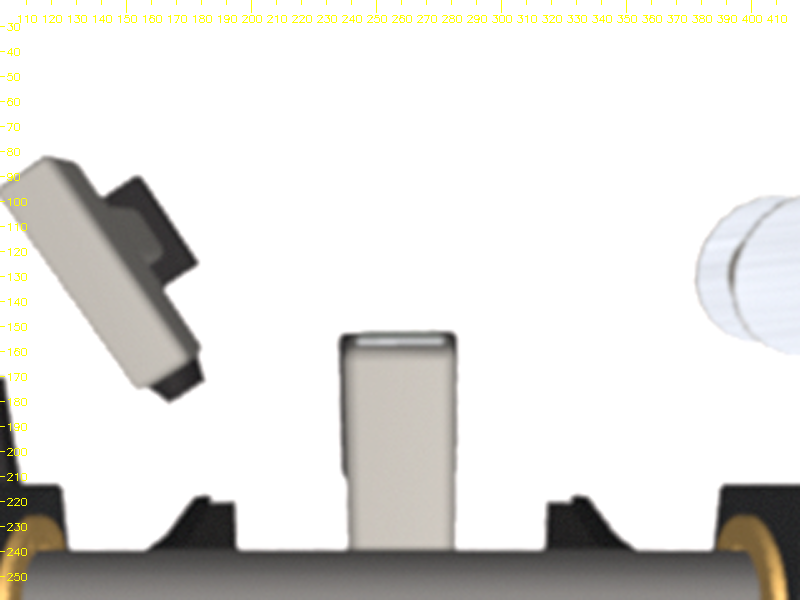

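View pics/t4.png

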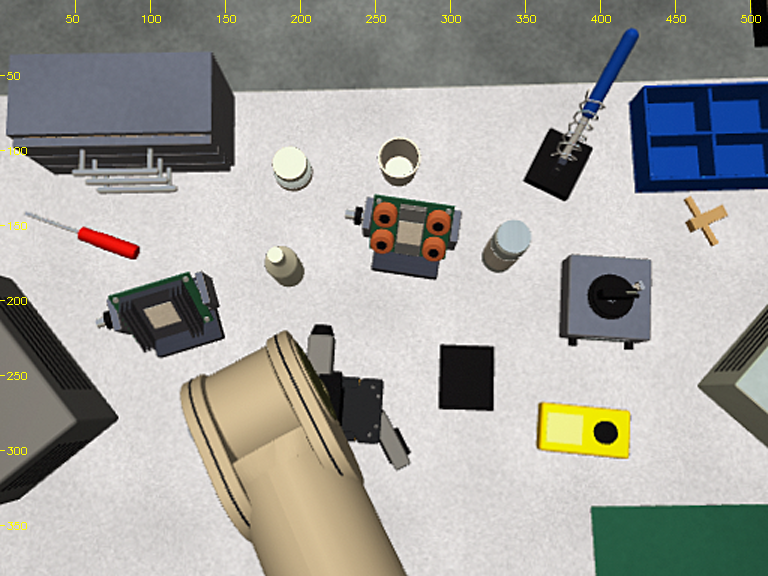

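```bash
python3 - <<'E'
from h import *
c=pickle.load(open("w4.pkl","rb"))
crop(c,225,145,300,245,6,"w4b.png",gain=1.4,grid=5)
for p in [(239.5,159),(281,159),(240,238),(281.5,238),(260,159)]: print(p,onz(c,*p,.124).round(4))
E
```

```text
(239.5, 159) [0.3821 0.108  0.124 ]
(281, 159) [0.3853 0.1413 0.124 ]
(240, 238) [0.4497 0.1012 0.124 ]
(281.5, 238) [0.4531 0.1365 0.124 ]
(260, 159) [0.3836 0.1245 0.124 ]
```

View pics/w4b.png

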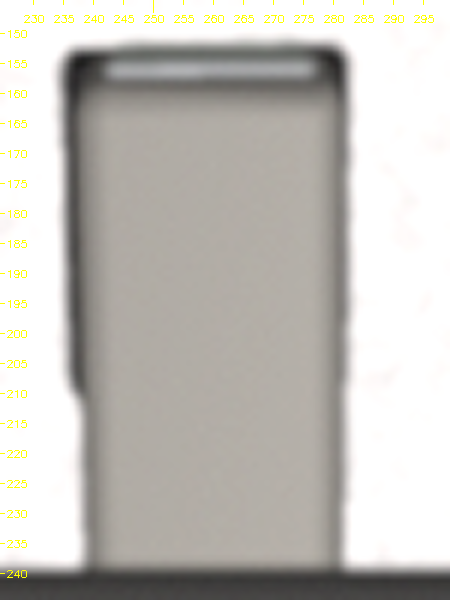

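Emit:
jog_arm(
  commands=[
    {"translation":[2.5,2,-40],"twist":0.01},
    {"translation":[0,0,-45],"twist":0},
    {"translation":[0,0,-35],"twist":0},
    {"translation":[0,0,-17],"twist":0},
    {"translation":[0,0,0],"twist":0},
    {"translation":[0,0,0],"twist":0},
  ],
)

```text
time: 8.95
ee_pos: [0.4138, 0.1206, 0.0851]
eef_rot: [0.521, 0.478, -0.478, -0.521]
ft_force: [0.8, 0.1, 0.9]
width: 0.0652
```

Emit:
jog_arm(
  commands=[
    {"translation":[0,0,0],"twist":0},
    {"translation":[0,0,0],"twist":0},
    {"translation":[0,0,0],"twist":0},
    {"translation":[0,0,0],"twist":0},
  ],
  grip=1.0,
  grip_force=10,
)

```text
time: 9.35
ee_pos: [0.4136, 0.1214, 0.085]
eef_rot: [-0.52, -0.479, 0.479, 0.52]
ft_force: [0.4, 0.0, -0.6]
width: 0.0411
```

```bash
python3 st.py
```

```text
t 9.35 pos [0.4136 0.1214 0.085 ] yaw 1.488 F [ 0.4  0.  -0.6] M [ 0.03 -0.01  0.  ] w 0.0411 q [-1.    0.02  0.62  2.14 -0.01  0.99  1.12]
```

Emit:
jog_arm(
  commands=[
    {"translation":[0,0,0],"twist":0},
    {"translation":[0,0,0],"twist":0},
    {"translation":[0,0,4],"twist":0},
    {"translation":[0,0,4],"twist":0},
    {"translation":[0,0,4],"twist":0},
    {"translation":[0,0,0],"twist":0},
    {"translation":[0,0,0],"twist":0},
  ],
)

```text
time: 10.05
ee_pos: [0.4133, 0.1213, 0.0966]
eef_rot: [-0.52, -0.479, 0.479, 0.52]
ft_force: [-0.3, -0.1, -2.9]
width: 0.0383
```

```bash
python3 - <<'E'
from st import *
st(); c=camera("scene"); pickle.dump(c,open("s5.pkl","wb"))
crop(c,180,90,310,200,6,"s5.png",gain=1.8)
E
```

```text
t 10.05 pos [0.4133 0.1213 0.0966] yaw 1.4881 F [-0.3 -0.1 -2.9] M [ 0.03  0.05 -0.03] w 0.0383 q [-1.   -0.    0.62  2.13  0.    1.02  1.11]
```

View pics/s5.png

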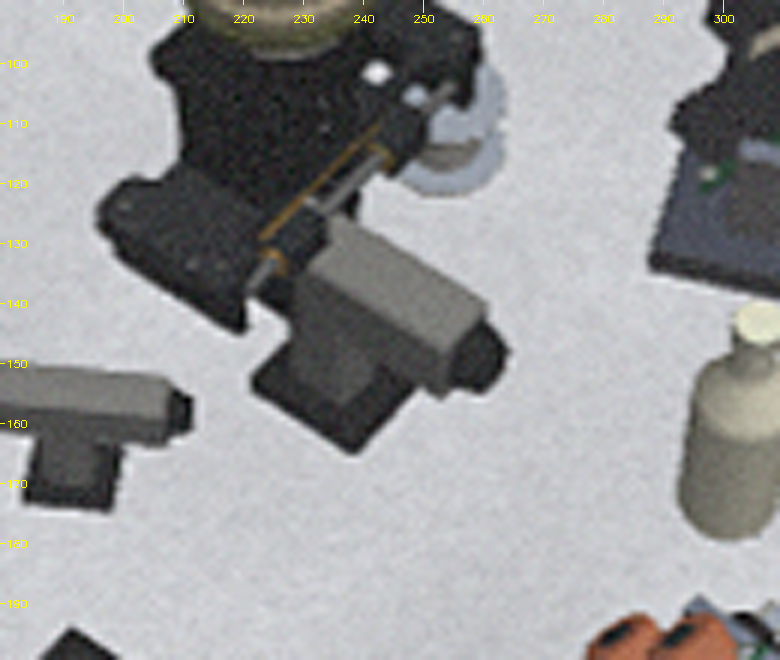

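Emit:
jog_arm(
  commands=[
    {"translation":[0,0,0],"twist":0},
    {"translation":[0,0,0],"twist":0},
    {"translation":[0,0,0],"twist":0},
  ],
  grip_force=5,
)

```text
time: 10.4
ee_pos: [0.4132, 0.1212, 0.0965]
eef_rot: [-0.52, -0.479, 0.479, 0.52]
ft_force: [0.2, -0.5, -2.6]
width: 0.0378
```

```bash
python3 - <<'E'
from st import *
st(); c=camera("scene"); pickle.dump(c,open("s6.pkl","wb"))
crop(c,180,90,310,200,5,"s6.png",gain=1.8)
E
```

```text
t 10.4 pos [0.4132 0.1212 0.0965] yaw 1.488 F [ 0.2 -0.5 -2.6] M [ 0.    0.09 -0.04] w 0.0378 q [-1.   -0.    0.62  2.13  0.    1.02  1.11]
```

View pics/s6.png

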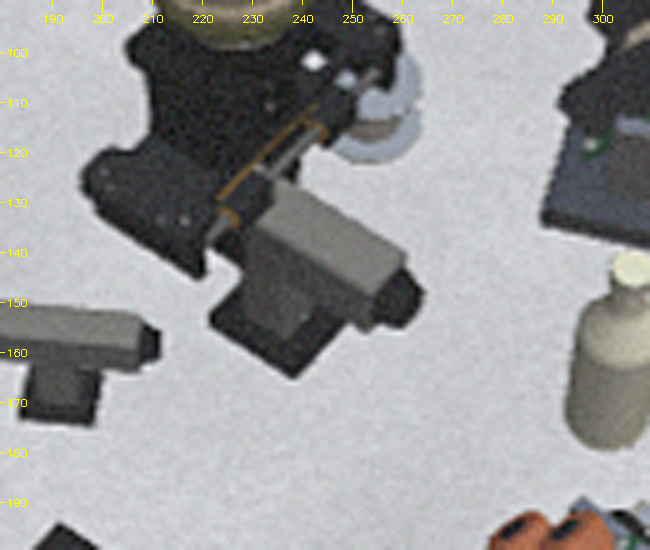

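Emit:
jog_arm(
  commands=[
    {"translation":[0,0,0],"twist":0},
    {"translation":[0,0,30],"twist":0},
    {"translation":[0,0,40],"twist":0},
    {"translation":[0,0,30],"twist":-0.06},
    {"translation":[6,-13,0],"twist":-0.14},
    {"translation":[6,-13,0],"twist":-0.14},
    {"translation":[6,-13,0],"twist":-0.14},
    {"translation":[6,-13,0],"twist":-0.14},
    {"translation":[6,-13,0],"twist":-0.14},
    {"translation":[6,-13,0],"twist":-0.14},
    {"translation":[6,-13,0],"twist":-0.14},
    {"translation":[6,-13,0],"twist":-0.14},
    {"translation":[6,-13,0],"twist":-0.14},
    {"translation":[4,-13,0],"twist":-0.14},
    {"translation":[0,0,0],"twist":-0.086},
    {"translation":[0,0,0],"twist":0},
    {"translation":[0,0,0],"twist":0},
  ],
  grip_force=30,
)

```text
time: 12.15
ee_pos: [0.4712, -0.0086, 0.1965]
eef_rot: [-0.707, 0.019, -0.019, 0.707]
ft_force: [0.1, 0.3, -3.1]
width: 0.0379
```

```bash
python3 - <<'E'
from st import *
st(); c=camera("scene"); pickle.dump(c,open("s7.pkl","wb"));t=camera("top"); pickle.dump(t,open("t7.pkl","wb"))
crop(c,130,80,290,220,4.5,"s7.png",gain=1.8)
crop(t,200,180,400,330,3.5,"t7.png",gain=1.3)
for p in[(247,276),(255,271.5),(272,309),(264,312),(281,302),(253,292)]: print(onz(t,*p,.07).round(3))
E
```

```text
t 12.15 pos [ 0.4712 -0.0086  0.1965] yaw -0.0549 F [ 0.1  0.3 -3.1] M [-0.03  0.06  0.02] w 0.0379 q [-0.79 -0.03  0.71  1.92  0.02  1.24 -0.14]
[0.391 0.043 0.07 ]
[0.401 0.024 0.07 ]
[ 0.317 -0.012  0.07 ]
[0.311 0.006 0.07 ]
[ 0.332 -0.033  0.07 ]
[0.355 0.03  0.07 ]
```

View pics/s7.png

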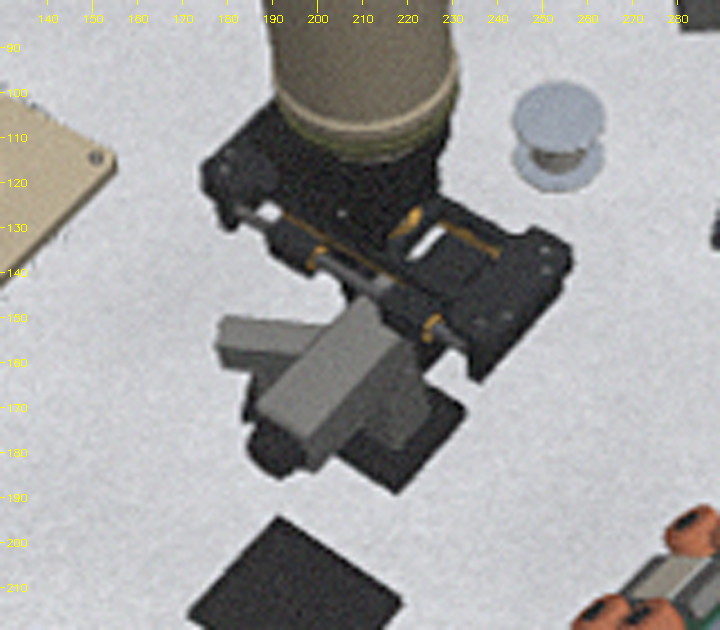

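View pics/t7.png

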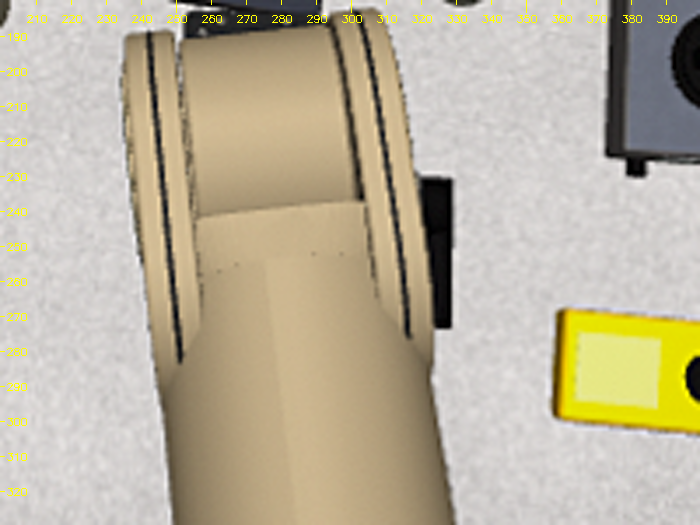

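```bash
python3 - <<'E'
import numpy as np
for th in range(0,47,4):
    t=np.radians(th); r=lambda x,z:np.array([x*np.cos(t)+z*np.sin(t),-x*np.sin(t)+z*np.cos(t)])
    top,bot,rb=r(49.5,-90),r(49.5,-104),r(-20.5,-104)
    G=max(108,-min(bot[1],rb[1])+3)
    zw=13-G
    if zw>=top[1]: xc=top[0]
    else: xc=np.interp(zw,[bot[1],top[1]],[bot[0],top[0]])
    print(th,"G",round(G,1),"TCPz",round(G-19,1),"adv",round(49.5-xc,1),"nozz z",round(G+r(115,-14)[1],1), "barrel",round(G+r(99.5,-24)[1],1))
E
```

```text
0 G 108 TCPz 89 adv 0.0 nozz z 94.0 barrel 84.0
4 G 110.2 TCPz 91.2 adv 6.7 nozz z 88.2 barrel 79.3
8 G 112.9 TCPz 93.9 adv 13.6 nozz z 83.0 barrel 75.3
12 G 115.0 TCPz 96.0 adv 20.6 nozz z 77.4 barrel 70.9
16 G 116.6 TCPz 97.6 adv 27.7 nozz z 71.5 barrel 66.1
20 G 117.7 TCPz 98.7 adv 34.9 nozz z 65.2 barrel 61.1
24 G 118.1 TCPz 99.1 adv 42.1 nozz z 58.6 barrel 55.7
28 G 118.1 TCPz 99.1 adv 49.3 nozz z 51.7 barrel 50.2
32 G 117.4 TCPz 98.4 adv 56.4 nozz z 44.6 barrel 44.3
36 G 116.2 TCPz 97.2 adv 63.3 nozz z 37.3 barrel 38.3
40 G 114.5 TCPz 95.5 adv 70.0 nozz z 29.8 barrel 32.1
44 G 112.2 TCPz 93.2 adv 76.5 nozz z 22.2 barrel 25.8
```

Emit:
jog_arm(
  commands=[
    {"translation":[0,0,-40],"twist":0},
    {"translation":[0,0,-40],"twist":0},
    {"translation":[0,0,-18],"twist":0},
    {"translation":[0,0,-9],"twist":0},
    {"translation":[0,0,0],"twist":0},
    {"translation":[0,0,0],"twist":0},
  ],
)

```text
time: 12.85
ee_pos: [0.4721, -0.0087, 0.0905]
eef_rot: [-0.707, 0.02, -0.021, 0.707]
ft_force: [-1.0, -0.2, -3.6]
width: 0.038
```

```bash
python3 st.py
```

```text
t 12.85 pos [ 0.4721 -0.0087  0.0905] yaw -0.0574 F [-1.  -0.2 -3.6] M [0.01 0.03 0.  ] w 0.038 q [-0.76  0.13  0.73  2.04 -0.1   1.   -0.03]
```

Emit:
jog_arm(
  commands=[
    {"translation":[0,0,-1],"twist":0},
    {"translation":[0,0,0],"twist":0},
    {"translation":[-0.3,-5,0],"twist":0},
    {"translation":[-0.3,-5,0],"twist":0},
    {"translation":[-0.4,-7,2.2],"twist":0},
    {"translation":[-0.4,-7,2.7],"twist":0},
    {"translation":[-0.4,-7,2.1],"twist":0},
    {"translation":[0,0,0],"twist":0},
  ],
  grip_force=5,
)

```text
time: 13.65
ee_pos: [0.4696, -0.0411, 0.096]
eef_rot: [-0.707, 0.021, -0.021, 0.707]
ft_force: [1.1, -0.5, -2.6]
width: 0.0378
```

```bash
python3 - <<'E'
from st import *
st(); c=camera("scene"); pickle.dump(c,open("s8.pkl","wb"))
crop(c,150,110,280,220,5.5,"s8.png",gain=1.8)
E
```

```text
t 13.65 pos [ 0.4696 -0.0411  0.096 ] yaw -0.0596 F [ 1.1 -0.5 -2.6] M [-0.11 -0.01 -0.02] w 0.0378 q [-0.72  0.12  0.76  2.04 -0.1   1.02  0.03]
```

View pics/s8.png

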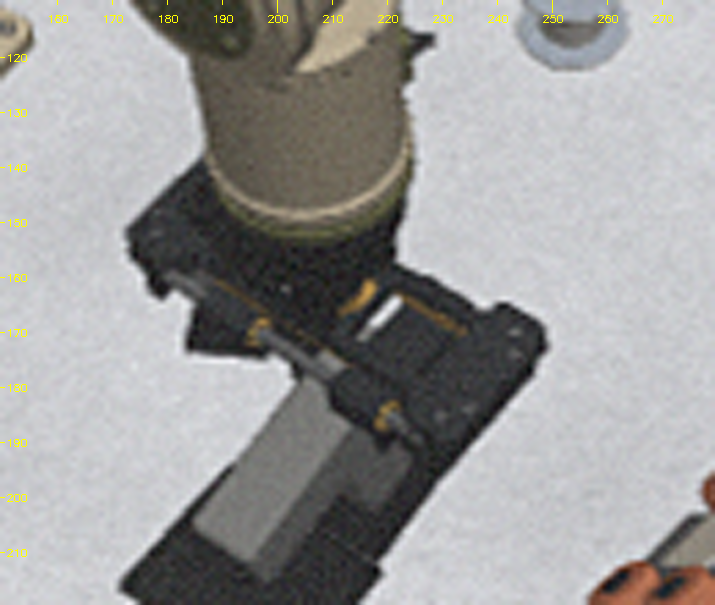

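```bash
cat > gun.py <<'E'
from h import *
P=np.array([[85,19,22],[85,-19,22],[85,-19,-22],[-45,-19,22],[-45,19,22],[100,0,0],[35,28,-102],[35,-28,-102],[35,-28,-88],[35,28,-88],[-35,-28,-88],[-35,-28,-102]])/1e3
def gunpts(ee,yaw_tool,th,g=(-.0145,0,.002)):
    M=R.from_euler("z",yaw_tool-np.pi/2).as_matrix()@R.from_euler("y",th).as_matrix()
    return (P-np.array(g))@M.T+np.array(ee)+[0,0,.019]
E
python3 - <<'E'
from gun import *
c=pickle.load(open("s8.pkl","rb"))
for th in (0,8,12,16,20): print(th,proj(c,gunpts([.4696,-.0411,.096],-.0596,np.radians(th)))[:9].round(0).tolist())
E
```

```text
0 [[193.0, 207.0], [182.0, 199.0], [185.0, 207.0], [214.0, 165.0], [225.0, 172.0], [185.0, 211.0], [213.0, 217.0], [198.0, 206.0], [197.0, 204.0]]
8 [[194.0, 210.0], [182.0, 202.0], [186.0, 209.0], [213.0, 165.0], [224.0, 172.0], [186.0, 214.0], [216.0, 214.0], [201.0, 204.0], [200.0, 202.0]]
12 [[194.0, 211.0], [183.0, 204.0], [187.0, 209.0], [213.0, 165.0], [224.0, 172.0], [187.0, 215.0], [218.0, 212.0], [203.0, 202.0], [202.0, 201.0]]
16 [[194.0, 213.0], [183.0, 205.0], [189.0, 209.0], [212.0, 165.0], [224.0, 172.0], [188.0, 216.0], [220.0, 210.0], [205.0, 200.0], [204.0, 199.0]]
20 [[195.0, 214.0], [184.0, 206.0], [190.0, 209.0], [212.0, 165.0], [223.0, 172.0], [189.0, 216.0], [222.0, 209.0], [207.0, 199.0], [205.0, 198.0]]
```

Emit:
jog_arm(
  commands=[
    {"translation":[-0.4,-7,1.6],"twist":0},
    {"translation":[-0.4,-7,1.1],"twist":0},
    {"translation":[-0.4,-7,0.4],"twist":0},
    {"translation":[-0.4,-7,0],"twist":0},
    {"translation":[-0.4,-7,-0.7],"twist":0},
    {"translation":[-0.4,-7,-1.2],"twist":0},
    {"translation":[-0.4,-7,-1.7],"twist":0},
    {"translation":[0,0,0],"twist":0},
    {"translation":[0,0,0],"twist":0},
  ],
)

```text
time: 14.6
ee_pos: [0.4667, -0.0893, 0.0951]
eef_rot: [0.707, -0.021, 0.021, -0.707]
ft_force: [0.3, -1.0, 0.5]
width: 0.038
```

```bash
python3 - <<'E'
from st import *
from gun import *
s=st(); c=camera("scene"); pickle.dump(c,open("s9.pkl","wb"))
crop(c,150,130,280,250,5,"s9.png",gain=1.8)
for th in (20,30,35,40,45): print(th,proj(c,gunpts(s["ee_pos"],-.0596,np.radians(th)))[:9].round(0).tolist())
E
```

```text
t 14.6 pos [ 0.4667 -0.0893  0.0951] yaw -0.0586 F [ 0.3 -1.   0.5] M [-0.45  0.04  0.01] w 0.038 q [-0.65  0.14  0.8   2.03 -0.12  1.02  0.15]
20 [[183.0, 228.0], [171.0, 220.0], [178.0, 222.0], [200.0, 178.0], [211.0, 185.0], [177.0, 230.0], [211.0, 221.0], [196.0, 211.0], [194.0, 210.0]]
30 [[185.0, 229.0], [174.0, 221.0], [182.0, 222.0], [199.0, 179.0], [210.0, 186.0], [180.0, 230.0], [216.0, 216.0], [201.0, 206.0], [199.0, 206.0]]
35 [[186.0, 230.0], [175.0, 222.0], [183.0, 221.0], [198.0, 179.0], [209.0, 187.0], [182.0, 230.0], [218.0, 213.0], [203.0, 203.0], [201.0, 203.0]]
40 [[187.0, 230.0], [177.0, 222.0], [185.0, 220.0], [197.0, 180.0], [208.0, 187.0], [184.0, 229.0], [220.0, 210.0], [205.0, 200.0], [202.0, 201.0]]
45 [[189.0, 230.0], [178.0, 222.0], [187.0, 219.0], [196.0, 180.0], [208.0, 188.0], [186.0, 229.0], [222.0, 208.0], [207.0, 198.0], [204.0, 198.0]]
```

View pics/s9.png

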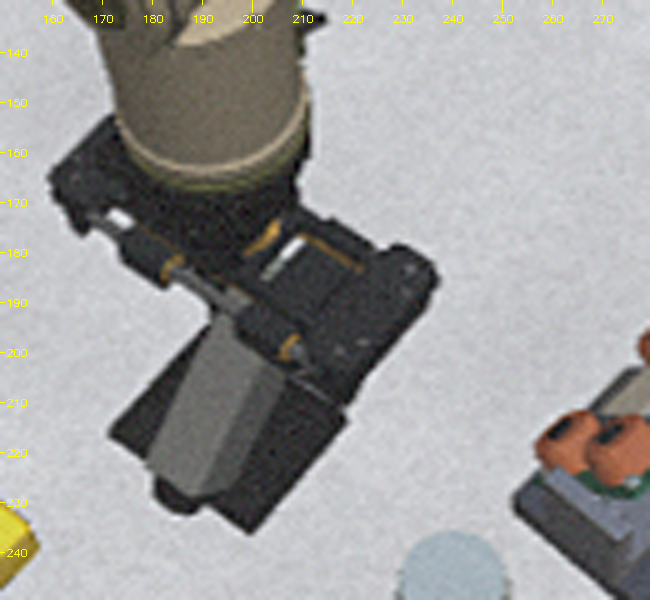

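Emit:
jog_arm(
  commands=[
    {"translation":[0,0,0],"twist":0},
    {"translation":[0,0,0],"twist":0},
    {"translation":[0,3,5],"twist":0},
    {"translation":[0,0,40],"twist":0},
    {"translation":[0,0,45],"twist":0},
    {"translation":[0,0,45],"twist":0},
    {"translation":[0,0,25],"twist":0},
    {"translation":[0,0,0],"twist":0},
    {"translation":[0,0,0],"twist":0},
  ],
  grip_force=40,
)

```text
time: 15.55
ee_pos: [0.4665, -0.0853, 0.2547]
eef_rot: [-0.707, 0.02, -0.02, 0.707]
ft_force: [-0.6, 0.5, -2.8]
width: 0.0378
```

```bash
python3 - <<'E'
from st import *
from gun import *
s=st(); d={"s":s}
for n in("scene","wrist"): d[n]=camera(n)
pickle.dump(d,open("p10.pkl","wb"))
crop(d["scene"],100,110,280,260,4.4,"s10.png",gain=1.8)
crop(d["wrist"],130,40,390,250,3,"w10.png",gain=1.8)
E
```

```text
t 15.55 pos [ 0.4665 -0.0853  0.2547] yaw -0.0574 F [-0.6  0.5 -2.8] M [-0.18  0.08 -0.01] w 0.0378 q [-0.71 -0.08  0.77  1.83  0.05  1.37 -0.01]
```

View pics/s10.png

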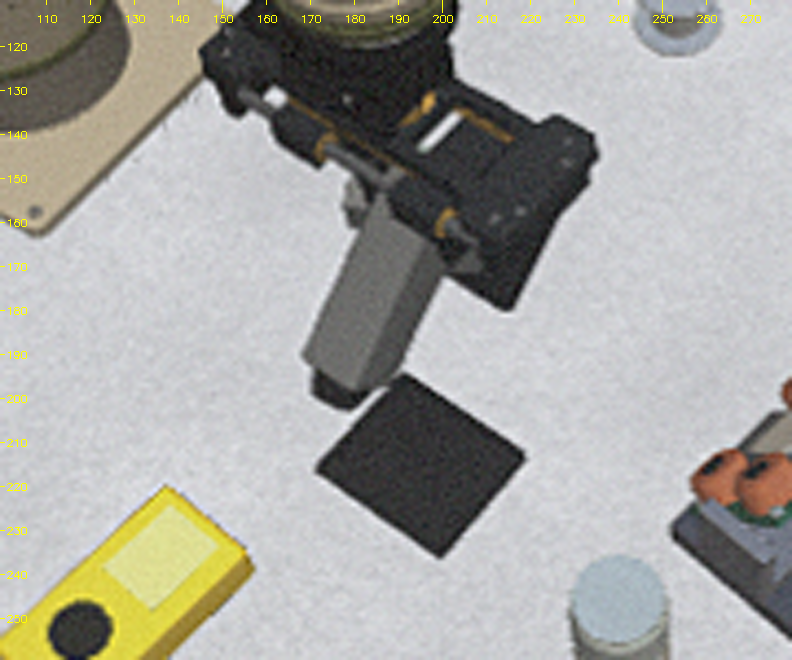

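View pics/w10.png

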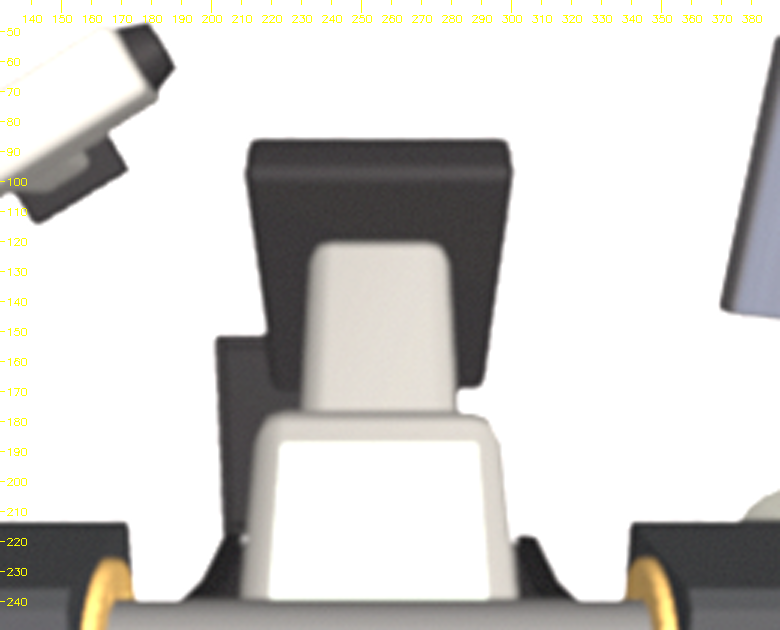

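```bash
cat > fitg.py <<'E'
from gun import *
from scipy.optimize import least_squares
def fitg(d,wv,sc):
    # wv: list of (gun point mm, pixel v, sigma) in wrist ; sc: list of (pt mm, (u,v)) in scene
    s=d["s"]; T=R.from_quat(s["eef_rot"]).as_matrix(); yaw=np.arctan2(T[1,0],T[0,0])
    def pts(p,Q):
        M=R.from_euler("z",yaw-np.pi/2).as_matrix()@R.from_euler("y",p[0]).as_matrix()
        return (np.array(Q)/1e3-np.array([p[1],0,p[2]]))@M.T+s["ee_pos"]+[0,0,.019]
    def f(p,pr=True):
        r=[]
        if wv: r+=list(proj(d["wrist"],pts(p,[w[0] for w in wv]))[:,1]-[w[1] for w in wv])
        if sc: r+=list((proj(d["scene"],pts(p,[w[0] for w in sc]))-[w[1] for w in sc]).ravel())
        return np.r_[r,(p[1]+.0145)/.003,(p[2]-.002)/.002]
    q=least_squares(f,[.7,-.0145,.002]); C=np.linalg.inv(q.jac.T@q.jac)
    return np.degrees(q.x[0]),q.x[1:],np.degrees(np.sqrt(C[0,0])),q.fun.round(1),yaw
E
python3 - <<'E'
from fitg import *
d=pickle.load(open("p10.pkl","rb"))
wv=[((-35,0,-102),86.5),((-35,0,-88),97.5),((35,-28,-88),168.5)]
sc=[((85,-19,22),(168.9,191.1)),((85,19,22),(182.3,199.3))]
print(fitg(d,wv,sc));print(fitg(d,wv,[]));print(fitg(d,[],sc))
E
```

```text
(np.float64(41.511501044560305), array([-0.01920329,  0.00452896]), np.float64(1.0050604040016988), array([-3.5,  0.5,  2.1, -2.4,  1.2, -3.5,  1.4, -1.6,  1.3]), np.float64(-0.05740676582259975))
(np.float64(42.74741137696778), array([-0.02064318,  0.0032882 ]), np.float64(1.1077948559448314), array([-3. ,  1.5,  1.7, -2. ,  0.6]), np.float64(-0.05740676582259975))
(np.float64(48.804347006208744), array([-0.01494523,  0.00196032]), np.float64(2.1774024959616702), array([ 0.6, -0.1, -0.6, -0. , -0.1, -0. ]), np.float64(-0.05740676582259975))
```

```bash
cat > fit2.py <<'E'
from gun import *
from scipy.optimize import least_squares
def model(s,p,Q):
    T=R.from_quat(s["eef_rot"]).as_matrix(); yaw=np.arctan2(T[1,0],T[0,0])
    M=R.from_euler("z",yaw-np.pi/2+p[4]).as_matrix()@R.from_euler("y",p[0]).as_matrix()
    return (np.array(Q)/1e3-np.array([p[1],p[3],p[2]]))@M.T+s["ee_pos"]+[0,0,.019]
def fit(d,obs):
    f=lambda p:np.r_[np.concatenate([(proj(d[n],model(d["s"],p,[q]))[0]-uv)*np.array(w) for n,q,uv,w in obs]),(p[1]+.0145)/.004,(p[2]-.002)/.004,p[3]/.002,p[4]/.01]
    r=least_squares(f,[.7,-.0145,.002,0,0],loss="soft_l1"); C=np.linalg.inv(r.jac.T@r.jac)
    return r.x,np.degrees(np.sqrt(C[0,0])),r.fun.round(1)
BOX=[np.array([[x,y,z] for x in a for y in b for z in c]) for a,b,c in [((-45,85),(-19,19),(-22,22)),((-35,35),(-28,28),(-102,-88)),((-18,18),(-15,15),(-88,-22))]]
def overlay(d,n,p,u0,v0,u1,v1,sc,fn,gain=1.8):
    crop(d[n],u0,v0,u1,v1,sc,fn,gain=gain); im=cv2.imread("pics/"+fn)
    for B in BOX:
        q=proj(d[n],model(d["s"],p,B))
        for i in range(8):
            for k in (1,2,4):
                j=i^k
                if j>i: cv2.line(im,*[tuple(int((q[m][e]-(u0,v0)[e]+.5)*sc) for e in(0,1)) for m in(i,j)],(0,0,255),1)
    cv2.imwrite("pics/"+fn,im)
E
python3 - <<'E'
from fit2 import *
d=pickle.load(open("p10.pkl","rb"))
w=(1,1)
obs=[("wrist",(-35,28,-102),(299.5,86.5),w),("wrist",(-35,-28,-102),(212.5,86.5),w),("wrist",(-35,28,-88),(300.5,97.5),w),("wrist",(-35,-28,-88),(211.5,97.5),w),("wrist",(35,28,-88),(290.5,168.5),w),
("wrist",(-45,0,-22),(257,177.5),(0,1)),("wrist",(-18,15,-88),(278,120),w),("wrist",(-18,-15,-88),(234,120),w),
("scene",(85,-19,22),(168.9,191.1),w),("scene",(85,19,22),(182.3,199.3),w)]
p,e,r=fit(d,obs); print(np.degrees(p[0]),p,e,r)
overlay(d,"wrist",p,130,40,390,250,3,"ov_w.png"); overlay(d,"scene",p,130,100,240,220,5,"ov_s.png")
E
```

```text
42.37957737916825 [ 7.39663161e-01 -2.51172752e-02  8.67376851e-03  2.01784488e-04
  8.11649099e-04] 0.6676532425440073 [ 0.3 -2.  -0.5 -1.9  0.9  1.9 -1.1  2.   0.7  0.5 -0.  -1.   0.7 -0.1
 -0.8 -0.  -2.   3.2 -3.2  3.3 -2.7  1.7  0.1  0.1]
```

View pics/ov_w.png

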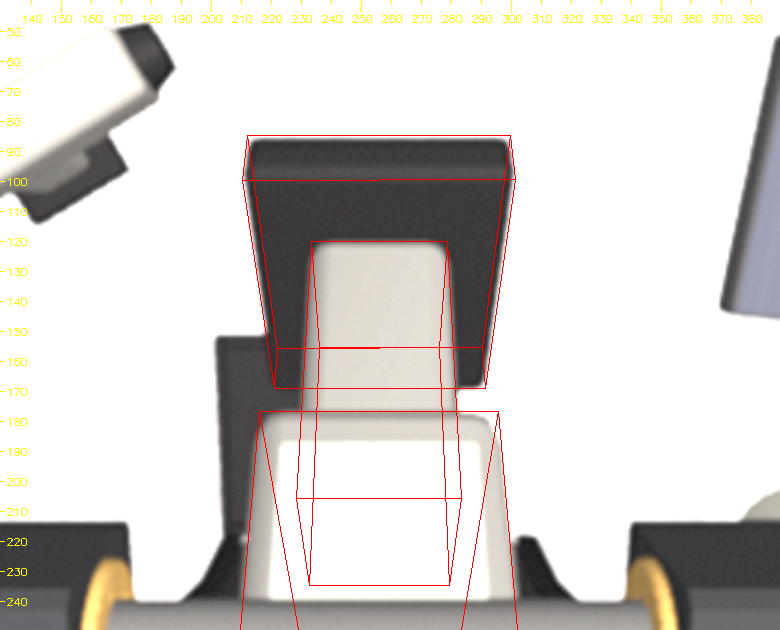

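View pics/ov_s.png

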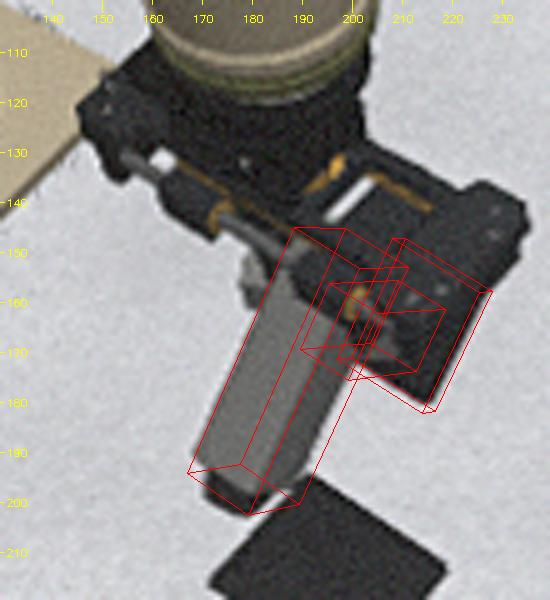

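```bash
cat > fit3.py <<'E'
from fit2 import *
def sh(c,o):
    c=dict(c);T=np.array(c["cam_to_world"],float).copy();T[:3,3]+=o;c["cam_to_world"]=T;return c
def fit3(d,obs,gp=.002):
    def f(p):
        r=[]
        for n,q,uv,w in obs:
            o=p[5:8] if n=="wrist" else p[8:11]
            r.append((proj(sh(d[n],o),model(d["s"],p,[q]))[0]-uv)*np.array(w))
        return np.r_[np.concatenate(r),(p[1]+.0145)/gp,(p[2]-.002)/gp,p[3]/.002,p[4]/.01,p[5:]/.002]
    r=least_squares(f,[.7,-.0145,.002,0,0]+[0]*6); C=np.linalg.inv(r.jac.T@r.jac)
    return r.x,np.degrees(np.sqrt(C[0,0])),r.fun[:2*len(obs)].round(1)
E
python3 - <<'E'
from fit3 import *
d=pickle.load(open("p10.pkl","rb"))
w=(1,1)
obs=[("wrist",(-35,25,-102),(297,86.0),(1,.7)),("wrist",(-35,-25,-102),(215,86.0),(1,.7)),("wrist",(-35,28,-89),(300.5,97.5),w),("wrist",(-35,-28,-89),(211.5,97.5),w),("wrist",(35,25,-88),(288,168.5),(0,1)),
("wrist",(-45,0,-22),(257,177.5),(0,1)),("wrist",(-18,12,-88),(278,120),(0,1)),
("scene",(85,-19,22),(168.9,191.1),w),("scene",(85,19,22),(182.3,199.3),w),("scene",(35,28,-88),(216,178.5),(.5,.5))]
for o in (obs,obs[:7],obs[7:]):
    p,e,r=fit3(d,o); print(np.degrees(p[0]),p.round(4),e,r)
d["wrist"]=sh(d["wrist"],p[5:8])
p,e,r=fit3(d,obs)
overlay(d,"scene",p,130,100,240,220,5,"ov_s.png")
E
```

```text
42.08539441084708 [ 7.345e-01 -1.710e-02  4.600e-03 -8.000e-04  5.800e-03  7.000e-04
  2.700e-03  3.900e-03 -1.500e-03 -2.500e-03 -2.000e-04] 0.4496835056051044 [-1.1 -1.6  1.1 -1.3  1.9  0.1 -1.8  0.7  0.   1.5 -0.  -0.  -0.  -0.1
 -0.2  0.2 -1.3  0.3 -0.1  0.5]
42.048072419005 [ 7.339e-01 -1.810e-02  3.800e-03 -0.000e+00  2.900e-03  1.000e-04
  1.500e-03  3.800e-03  0.000e+00  0.000e+00  0.000e+00] 0.45599388425377807 [-1.1 -1.5  1.1 -1.3  1.8  0.2 -1.8  0.6  0.   1.6 -0.  -0.1 -0.  -0. ]
45.692690460490006 [ 7.975e-01 -1.440e-02  2.500e-03 -8.000e-04  1.800e-03 -0.000e+00
 -0.000e+00  0.000e+00 -9.000e-04 -4.000e-04  3.000e-04] 2.538695698644543 [ 0.2  0.  -0.9  0.1  0.3 -0.7]
```

```bash
python3 - <<'E'
from h import *
from scipy.optimize import least_squares
t=pickle.load(open("cams0.pkl","rb"))["top"]
a,b=onz(t,72.7,197,.165),onz(t,126.7,181.3,.165); v=a-b; print(a,b,np.linalg.norm(v),"yaw",np.arctan2(v[1],v[0])-np.pi/2)
crop(t,85,190,130,228,16,"t_patch.png",gain=1.2,grid=5)
# base front edge of holder
a,b=onz(t,105.5,237,.02),onz(t,148.5,224,.02); v=a-b; print(np.linalg.norm(v),np.arctan2(v[1],v[0])-np.pi/2)
th=np.radians(41); yaw=.2806
Rp=R.from_euler("z",yaw)*R.from_euler("y",np.radians(40)); patch=np.array([.5462,.3465,.125])
N=patch-.1*Rp.apply([1,0,0])
for th in(40,41,42):
    Rg=R.from_euler("z",yaw)*R.from_euler("y",np.radians(th)); N=patch-.1*Rg.apply([1,0,0]); G=N-Rg.apply([.116,0,-.003]); print(th,"N",N.round(4),"TCP",(G-[0,0,.019]).round(4),"jaw yaw",yaw+np.pi/2)
E
```

```text
[0.57002144 0.4094348  0.165     ] [0.60133154 0.29529478 0.165     ] 0.11835651820265301 yaw 0.2677274274992689
0.10726024821728439 0.2722155375236939
40 N [0.4726 0.3253 0.1893] TCP [0.3891 0.3012 0.2471] jaw yaw 1.8513963267948965
41 N [0.4737 0.3256 0.1906] TCP [0.3914 0.3019 0.25  ] jaw yaw 1.8513963267948965
42 N [0.4748 0.3259 0.1919] TCP [0.3939 0.3026 0.2528] jaw yaw 1.8513963267948965
```

View pics/t_patch.png

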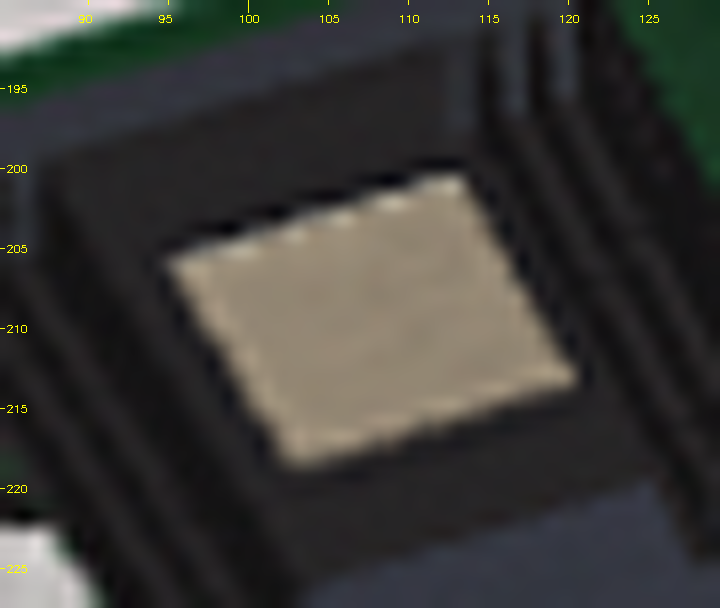

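Emit:
jog_arm(
  commands=[
    {"translation":[-4,26,15],"twist":0.13},
    {"translation":[-5,28,15],"twist":0.136},
    {"translation":[-5,28,0],"twist":0.136},
    {"translation":[-5,28,0],"twist":0.136},
    {"translation":[-5,28,0],"twist":0.136},
    {"translation":[-6,28,0],"twist":0.136},
    {"translation":[-6,28,0],"twist":0.136},
    {"translation":[-6,28,0],"twist":0.136},
    {"translation":[-6,28,0],"twist":0.136},
    {"translation":[-6,28,0],"twist":0.136},
    {"translation":[-6,28,0],"twist":0.136},
    {"translation":[-6,28,0],"twist":0.136},
    {"translation":[-5,28,-10],"twist":0.136},
    {"translation":[-4.5,26.5,-24.5],"twist":0.138},
    {"translation":[0,0,0],"twist":0},
    {"translation":[0,0,0],"twist":0},
    {"translation":[0,0,0],"twist":0},
  ],
)

```text
time: 17.35
ee_pos: [0.3916, 0.3017, 0.2503]
eef_rot: [-0.429, -0.562, 0.563, 0.428]
ft_force: [0.3, -0.5, -2.4]
width: 0.0378
```

```bash
python3 - <<'E'
from st import *
s=st(); d={"s":s}
for n in("scene","wrist","top"): d[n]=camera(n)
pickle.dump(d,open("p11.pkl","wb"))
crop(d["scene"],200,20,380,170,4.4,"s11.png",gain=1.8)
crop(d["wrist"],130,40,390,250,3,"w11.png",gain=1.8)
crop(d["top"],50,150,250,300,3.5,"t11.png",gain=1.4)
E
```

```text
t 17.35 pos [0.3916 0.3017 0.2503] yaw 1.8395 F [ 0.3 -0.5 -2.4] M [ 0.01 -0.11  0.01] w 0.0378 q [-1.18  0.01  0.44  1.78 -0.    1.36  1.1 ]
```

View pics/s11.png

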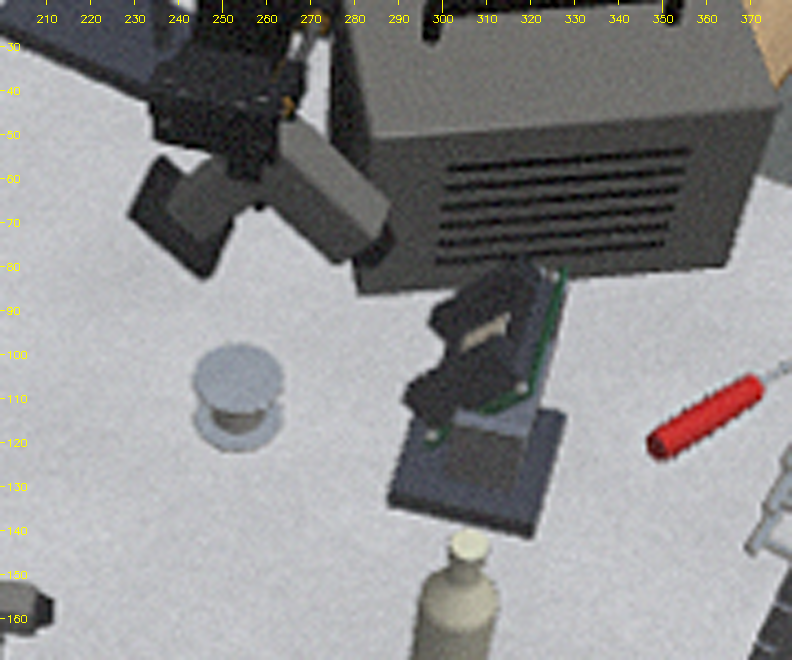

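View pics/w11.png

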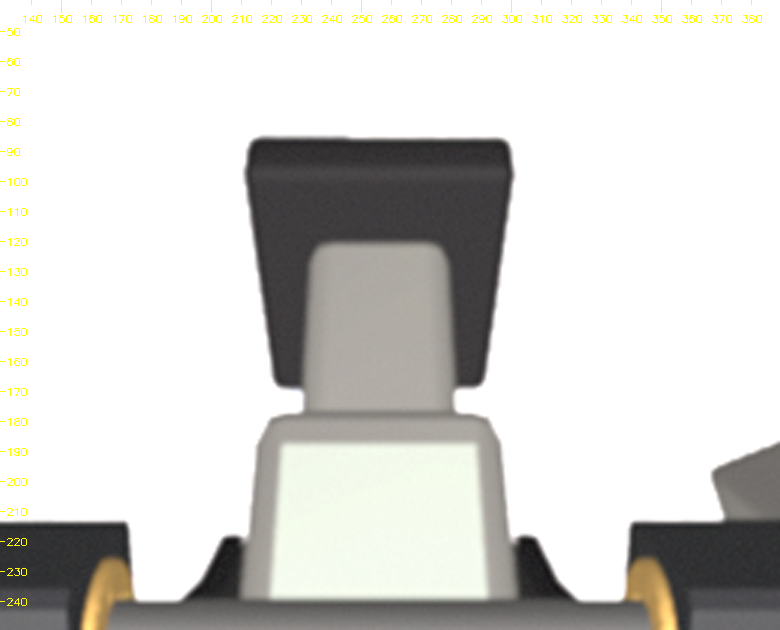

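View pics/t11.png

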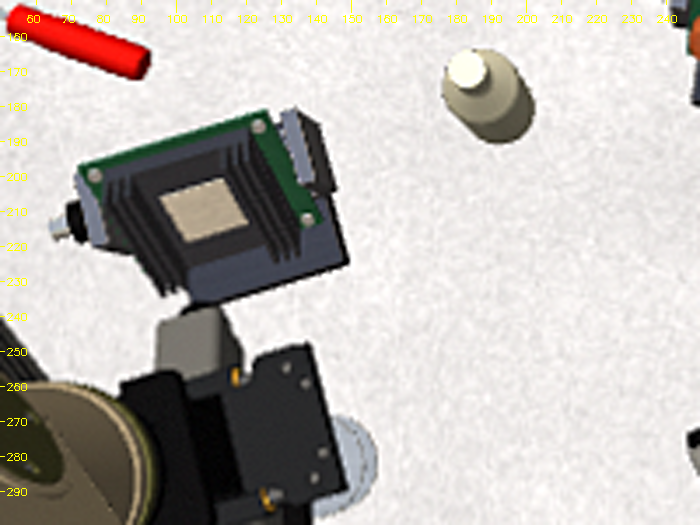

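```bash
python3 - <<'E'
from fit3 import *
d=pickle.load(open("p11.pkl","rb"))
for th in (38,41,44):
    overlay(d,"scene",[np.radians(th),-.016,.003,0,0],220,30,310,95,8,f"ov_s{th}.png")
a=[cv2.imread(f"pics/ov_s{th}.png") for th in (38,44)]
cv2.imwrite("pics/ov_s2.png",cv2.resize(np.vstack(a),None,fx=.57,fy=.57))
overlay(d,"top",[np.radians(41),-.016,.003,0,0],60,180,160,280,6,"ov_t.png")
E
```

```text
(no output)
```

View pics/ov_s41.png

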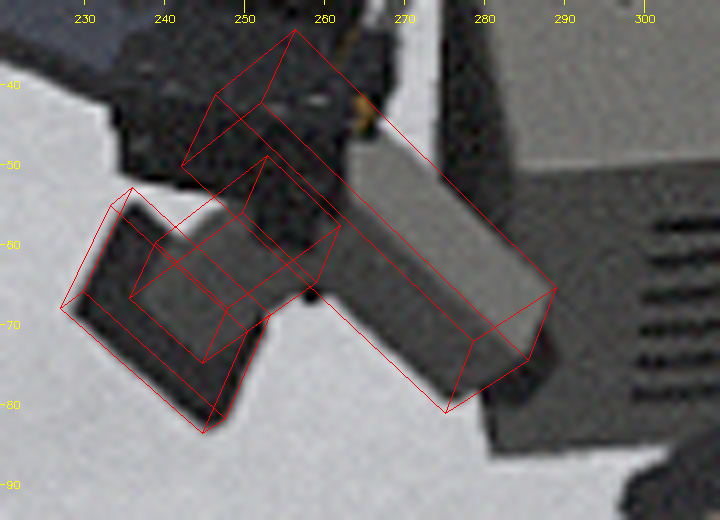

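View pics/ov_t.png

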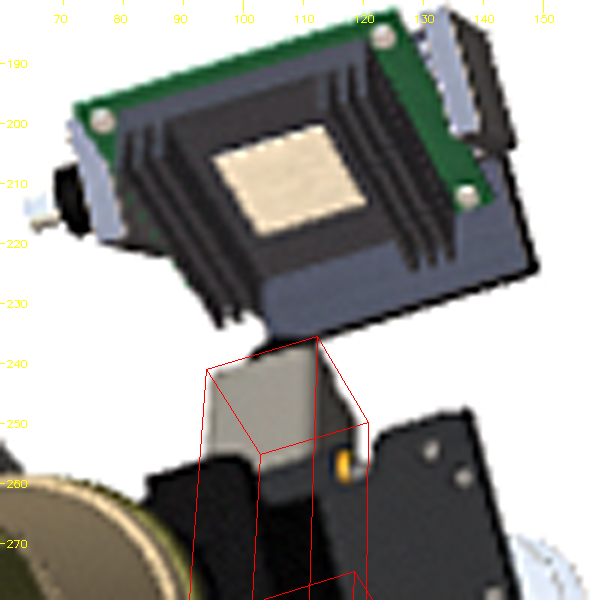

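View pics/ov_s2.png

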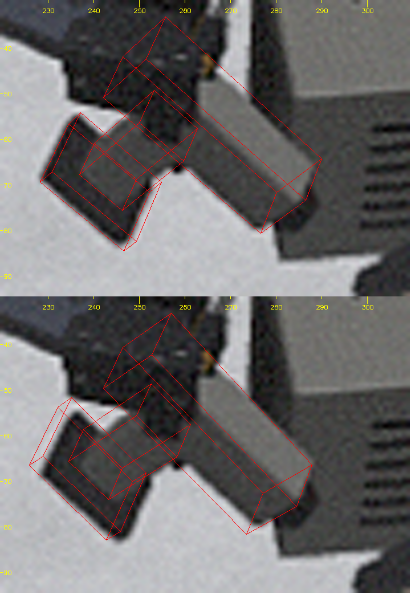

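```bash
python3 - <<'E'
from fit3 import *
d=pickle.load(open("p11.pkl","rb"))
w=(1,1)
sc=[("scene",(85,-19,-22),(276.2,79.8),w),("scene",(85,19,22),(288.3,66.2),w),("scene",(-35,-28,-102),(228.7,68.2),w),("scene",(35,-28,-102),(245.8,82.7),w),("scene",(-35,28,-88),(236,54.7),w)]
wr=[("wrist",(-35,25,-102),(297,86.0),(1,.7)),("wrist",(-35,-25,-102),(215,86.0),(1,.7)),("wrist",(-35,28,-89),(300.5,97.5),w),("wrist",(-35,-28,-89),(211.5,97.5),w),("wrist",(35,25,-88),(288,168.5),(0,1)),("wrist",(-45,0,-22),(257,177.5),(0,1)),("wrist",(-18,12,-88),(278,120),(0,1))]
for o in (sc,sc+wr):
    p,e,r=fit3(d,o); print(np.degrees(p[0]),p.round(4),e,r)
E
```

```text
39.66242965505281 [ 6.922e-01 -1.500e-02  2.400e-03 -0.000e+00 -5.000e-04  0.000e+00
  0.000e+00 -0.000e+00 -2.000e-04 -0.000e+00  6.000e-04] 1.1783616362766929 [-0.4  1.   1.2 -1.5 -1.1  0.3 -0.3  1.2  0.5 -1.3]
41.80965356068084 [ 7.297e-01 -1.810e-02  3.000e-03 -7.000e-04  6.200e-03 -1.500e-03
 -5.000e-04  3.100e-03 -3.000e-04 -8.000e-04  1.000e-04] 0.4192893957336407 [-0.6  1.6  1.3 -0.5 -1.1 -0.2 -0.7  1.1  0.6 -1.8 -1.2 -1.5  1.1 -1.1
  1.8  0.2 -1.7  0.8  0.   1.8 -0.  -0.5 -0.   0. ]
```

Emit:
jog_arm(
  commands=[
    {"translation":[0,0,-1],"twist":0},
    {"translation":[0,0,0],"twist":0},
    {"translation":[0,0,0],"twist":0},
    {"translation":[0,0,0],"twist":0},
    {"translation":[0,0,0],"twist":0},
  ],
)

```text
time: 18.0
ee_pos: [0.3912, 0.3027, 0.2496]
eef_rot: [0.428, 0.563, -0.563, -0.428]
ft_force: [-0.7, 0.4, -3.1]
width: 0.0377
```

```bash
python3 st.py
```

```text
t 18.0 pos [0.3912 0.3027 0.2496] yaw 1.842 F [-0.7  0.4 -3.1] M [ 0.04 -0.04  0.03] w 0.0377 q [-1.18  0.01  0.44  1.78 -0.01  1.35  1.1 ]
```

Emit:
jog_arm(
  commands=[
    {"translation":[0,0,0],"twist":0},
    {"translation":[0,0,0],"twist":0},
    {"translation":[0,0,0],"twist":0},
    {"translation":[0,0,0],"twist":0},
    {"translation":[0,0,0],"twist":0},
    {"translation":[0,0,0],"twist":0},
    {"translation":[0,0,0],"twist":0},
    {"translation":[0,0,0],"twist":0},
    {"translation":[0,0,0],"twist":0},
    {"translation":[0,0,0],"twist":0},
    {"translation":[0,0,0],"twist":0},
    {"translation":[0,0,0],"twist":0},
    {"translation":[0,0,0],"twist":0},
    {"translation":[0,0,0],"twist":0},
    {"translation":[0,0,0],"twist":0},
    {"translation":[0,0,0],"twist":0},
    {"translation":[0,0,0],"twist":0},
    {"translation":[0,0,0],"twist":0},
    {"translation":[0,0,0],"twist":0},
    {"translation":[0,0,0],"twist":0},
  ],
)

```text
time: 20.0
ee_pos: [0.3912, 0.3027, 0.2495]
eef_rot: [-0.428, -0.563, 0.563, 0.428]
ft_force: [-0.2, -0.7, -2.3]
width: 0.0377
```

Emit:
jog_arm(
  commands=[
    {"translation":[0,0,0],"twist":0},
    {"translation":[0,0,0],"twist":0},
    {"translation":[0,0,0],"twist":0},
    {"translation":[0,0,0],"twist":0},
    {"translation":[0,0,0],"twist":0},
    {"translation":[0,0,0],"twist":0},
  ],
)

```text
time: 20.6
ee_pos: [0.3912, 0.3027, 0.2496]
eef_rot: [0.428, 0.563, -0.563, -0.428]
ft_force: [0.3, -1.4, -2.8]
width: 0.0373
```

Emit:
jog_arm(
  commands=[
    {"translation":[0,-10,25],"twist":-0.06},
    {"translation":[5,-29,5],"twist":-0.136},
    {"translation":[5,-29,0],"twist":-0.136},
    {"translation":[5,-29,0],"twist":-0.136},
    {"translation":[5,-29,0],"twist":-0.136},
    {"translation":[6,-29,0],"twist":-0.136},
    {"translation":[6,-29,0],"twist":-0.136},
    {"translation":[6,-29,0],"twist":-0.136},
    {"translation":[6,-29,0],"twist":-0.136},
    {"translation":[6,-29,0],"twist":-0.136},
    {"translation":[6,-29,0],"twist":-0.136},
    {"translation":[6,-29,0],"twist":-0.136},
    {"translation":[6,-29,0],"twist":-0.136},
    {"translation":[5,-29,0],"twist":-0.136},
    {"translation":[2.5,-27,-10],"twist":-0.072},
    {"translation":[0,0,-40],"twist":0},
    {"translation":[0,0,-40],"twist":0},
    {"translation":[0,0,-30],"twist":0},
    {"translation":[0,0,0],"twist":0},
    {"translation":[0,0,0],"twist":0},
  ],
)

```text
time: 22.6
ee_pos: [0.4669, -0.1115, 0.1604]
eef_rot: [0.707, -0.021, 0.021, -0.707]
ft_force: [1.0, 0.1, -2.6]
width: 0.0377
```

```bash
python3 - <<'E'
from st import *
s=st(); c=camera("scene")
crop(c,130,110,270,250,4.3,"s12.png",gain=1.8)
E
```

```text
t 22.6 pos [ 0.4669 -0.1115  0.1604] yaw -0.0583 F [ 1.   0.1 -2.6] M [-0.16 -0.02  0.05] w 0.0377 q [-0.68  0.04  0.85  1.95 -0.04  1.16  0.13]
```

View pics/s12.png

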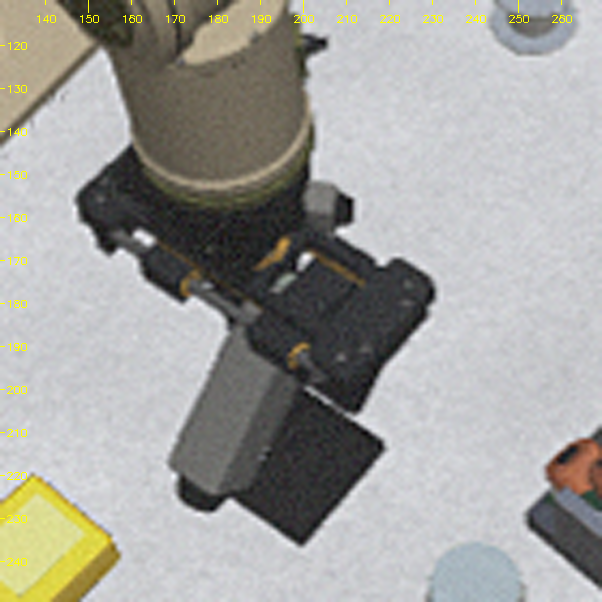

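```bash
python3 - <<'E'
import numpy as np
for th in range(40,-5,-4):
    t=np.radians(th); x=40*np.cos(t)-104.5*np.sin(t); z=-40*np.sin(t)-104.5*np.cos(t)
    print(th,"y",round(-73.6+x,1),"TCPz",round(13-z-19,1))
E
```

```text
40 y -110.1 TCPz 99.8
36 y -102.7 TCPz 102.1
32 y -95.1 TCPz 103.8
28 y -87.3 TCPz 105.0
24 y -79.6 TCPz 105.7
20 y -71.8 TCPz 105.9
16 y -64.0 TCPz 105.5
12 y -56.2 TCPz 104.5
8 y -48.5 TCPz 103.0
4 y -41.0 TCPz 101.0
0 y -33.6 TCPz 98.5
-4 y -26.4 TCPz 95.5
```

Emit:
jog_arm(
  commands=[
    {"translation":[0,0,-35],"twist":0},
    {"translation":[0,0,-18],"twist":0},
    {"translation":[0,0,-5],"twist":0},
    {"translation":[0,0,0],"twist":0},
    {"translation":[0,0,0],"twist":0},
  ],
)

```text
time: 23.15
ee_pos: [0.4683, -0.1125, 0.1045]
eef_rot: [0.707, -0.02, 0.022, -0.707]
ft_force: [-6.2, -4.1, 13.0]
width: 0.0382
```

```bash
python3 st.py
```

```text
t 23.15 pos [ 0.4683 -0.1125  0.1045] yaw -0.0584 F [-6.2 -4.1 13. ] M [-0.84  1.78  0.06] w 0.0382 q [-0.65  0.14  0.86  2.01 -0.13  1.04  0.21]
```

Emit:
jog_arm(
  commands=[
    {"translation":[0,0,15],"twist":0},
    {"translation":[-18,0,0],"twist":0},
    {"translation":[0,0,-7],"twist":0},
    {"translation":[0,0,-6],"twist":0},
    {"translation":[0,0,0],"twist":0},
    {"translation":[0,0,0],"twist":0},
  ],
)

```text
time: 23.75
ee_pos: [0.4492, -0.1114, 0.1037]
eef_rot: [0.707, -0.02, 0.02, -0.707]
ft_force: [-0.1, -0.8, -3.4]
width: 0.038
```

```bash
python3 - <<'E'
from st import *
s=st(); d={"s":s,"scene":camera("scene"),"wrist":camera("wrist")}
pickle.dump(d,open("p13.pkl","wb"))
crop(d["scene"],130,110,270,250,4.3,"s13.png",gain=1.8)
crop(d["wrist"],130,40,390,250,3,"w13.png",gain=1.4)
E
```

```text
t 23.75 pos [ 0.4492 -0.1114  0.1037] yaw -0.0579 F [-0.1 -0.8 -3.4] M [-0.14  0.06  0.06] w 0.038 q [-0.68  0.09  0.87  2.05 -0.08  1.03  0.17]
```

View pics/s13.png

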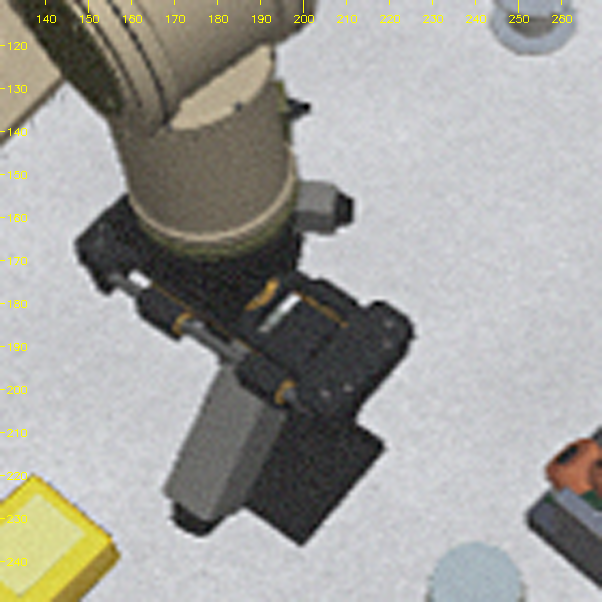

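View pics/w13.png

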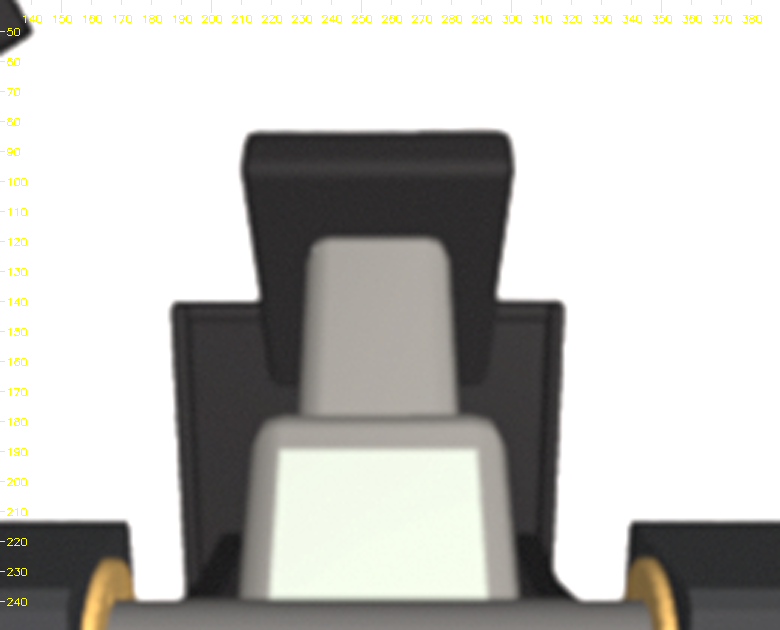

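Emit:
jog_arm(
  commands=[
    {"translation":[0,0,0],"twist":0},
    {"translation":[0,0,0],"twist":0},
    {"translation":[0,1,-4],"twist":0},
    {"translation":[0.4,7.4,2],"twist":0},
    {"translation":[0.4,7.6,1.7],"twist":0},
    {"translation":[0.4,7.8,1.2],"twist":0},
    {"translation":[0.4,7.7,0.7],"twist":0},
    {"translation":[0,0,0],"twist":0},
  ],
  grip_force=5,
)

```text
time: 24.65
ee_pos: [0.4506, -0.0782, 0.1054]
eef_rot: [-0.707, 0.02, -0.02, 0.707]
ft_force: [0.7, 0.5, -2.6]
width: 0.0382
```

```bash
python3 - <<'E'
from st import *
s=st(); d={"s":s,"scene":camera("scene"),"wrist":camera("wrist")}
pickle.dump(d,open("p14.pkl","wb"))
crop(d["wrist"],130,40,390,250,3,"w14.png",gain=1.4)
E
```

```text
t 24.65 pos [ 0.4506 -0.0782  0.1054] yaw -0.0559 F [ 0.7  0.5 -2.6] M [-0.15  0.01  0.01] w 0.0382 q [-0.73  0.06  0.83  2.06 -0.05  1.04  0.08]
```

View pics/w14.png

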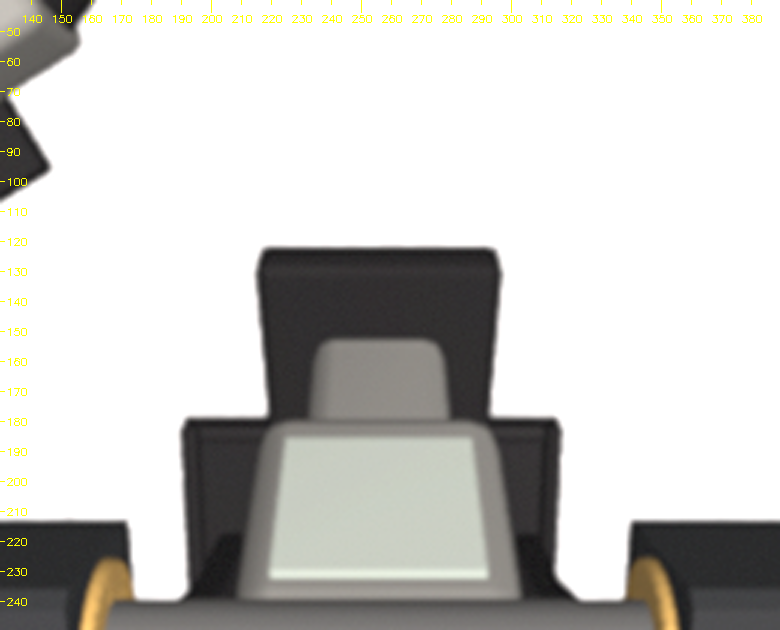

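Emit:
jog_arm(
  commands=[
    {"translation":[0.4,7.8,0.2],"twist":0},
    {"translation":[0.4,7.8,-0.4],"twist":0},
    {"translation":[0.4,7.8,-1],"twist":0},
    {"translation":[0.4,7.7,-1.5],"twist":0},
    {"translation":[0.4,7.5,-2],"twist":0},
    {"translation":[0.4,7,-2.5],"twist":0},
    {"translation":[0,0,0],"twist":0},
  ],
)

```text
time: 25.45
ee_pos: [0.4527, -0.033, 0.0976]
eef_rot: [-0.707, 0.02, -0.02, 0.707]
ft_force: [-0.7, 0.6, -0.6]
width: 0.038
```

```bash
python3 - <<'E'
from st import *
s=st(); d={"s":s,"scene":camera("scene"),"wrist":camera("wrist")}
pickle.dump(d,open("p15.pkl","wb"))
crop(d["wrist"],130,40,390,250,3,"w15.png",gain=1.4)
crop(d["scene"],130,90,270,230,4.3,"s15.png",gain=1.8)
E
```

```text
t 25.45 pos [ 0.4527 -0.033   0.0976] yaw -0.0565 F [-0.7  0.6 -0.6] M [ 0.23  0.29 -0.03] w 0.038 q [-0.78  0.07  0.79  2.08 -0.05  1.02 -0.02]
```

View pics/w15.png

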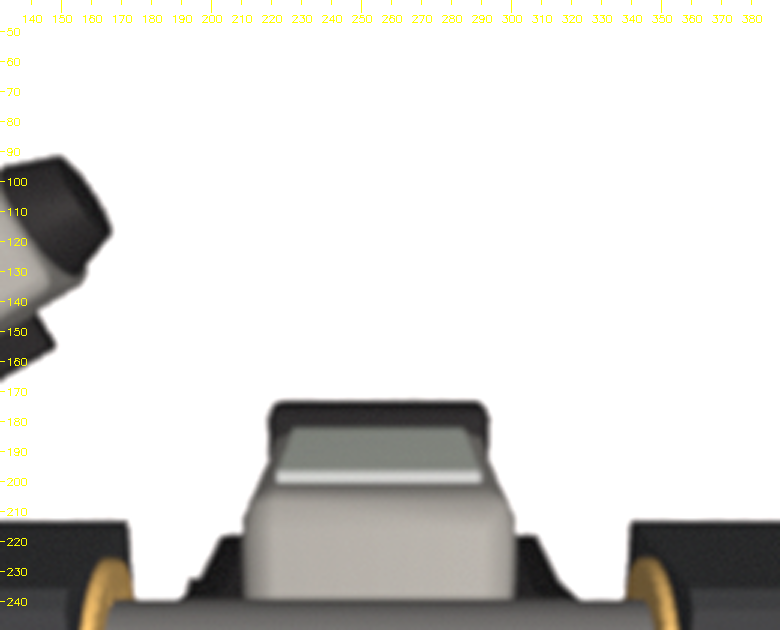

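View pics/s15.png

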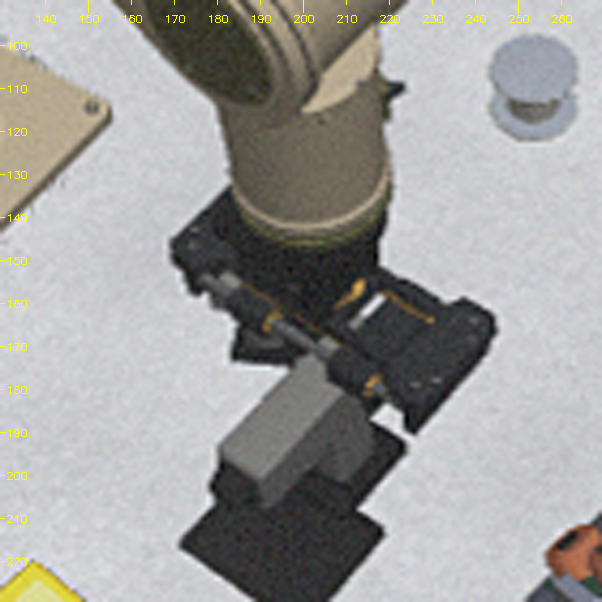

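```bash
python3 - <<'E'
from fit3 import *
d=pickle.load(open("p15.pkl","rb")); print(d["s"]["ee_pos"])
for th in (-4,0,4,8): print(th,proj(d["wrist"],model(d["s"],[np.radians(th),-.015,.003,0,0],[(-35,0,-102),(-45,0,22),(-45,0,-22),(-18,0,-88)]))[:,1].round(1))
E
```

```text
[ 0.45268723 -0.03295803  0.0976438 ]
-4 [179.7 197.6 181.9 204.6]
0 [170.7 202.  179.3 196.5]
4 [161.8 206.8 177.1 188.4]
8 [152.9 212.1 175.  180.3]
```

Emit:
jog_arm(
  commands=[
    {"translation":[0,0,0],"twist":0},
    {"translation":[0,0,0],"twist":0},
    {"translation":[0,0,25],"twist":0},
    {"translation":[0,0,35],"twist":0},
    {"translation":[-2,-7,0],"twist":0.143},
    {"translation":[-2,-7,0],"twist":0.143},
    {"translation":[-2,-7,0],"twist":0.143},
    {"translation":[-2,-7,0],"twist":0.143},
    {"translation":[-2,-7,0],"twist":0.143},
    {"translation":[-2,-7,0],"twist":0.143},
    {"translation":[-2,-7,0],"twist":0.143},
    {"translation":[-2,-7,0],"twist":0.143},
    {"translation":[-2,-7,0],"twist":0.143},
    {"translation":[-2,-7,0],"twist":0.143},
    {"translation":[-1.7,-7.6,0],"twist":0.14},
    {"translation":[0,0,0],"twist":0},
    {"translation":[0,0,0],"twist":0},
  ],
  grip_force=30,
)

```text
time: 27.25
ee_pos: [0.431, -0.1117, 0.1579]
eef_rot: [-0.516, -0.484, 0.484, 0.516]
ft_force: [-0.3, -0.3, -1.9]
width: 0.0378
```

```bash
python3 - <<'E'
from st import *
s=st(); d={"s":s,"scene":camera("scene"),"wrist":camera("wrist"),"top":camera("top")}
pickle.dump(d,open("p16.pkl","wb"))
crop(d["wrist"],130,40,390,250,3,"w16.png",gain=1.4)
from fit3 import overlay
for th in (0,):
    overlay(d,"scene",[np.radians(th),-.015,.003,0,0],150,120,270,240,5,"s16.png")
E
```

```text
t 27.25 pos [ 0.431  -0.1117  0.1579] yaw 1.5072 F [-0.3 -0.3 -1.9] M [ 0.02 -0.   -0.05] w 0.0378 q [-0.82 -0.1   0.95  2.04  0.09  1.17  1.6 ]
```

View pics/w16.png

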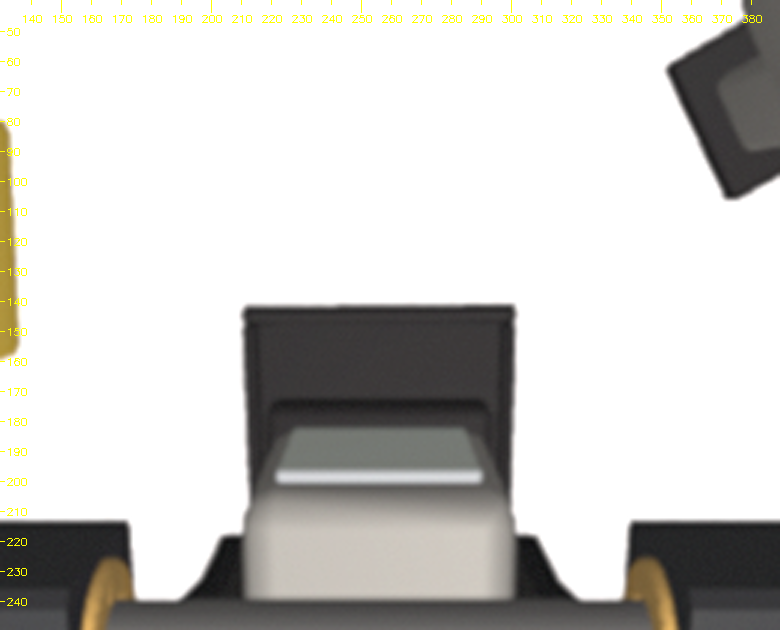

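View pics/s16.png

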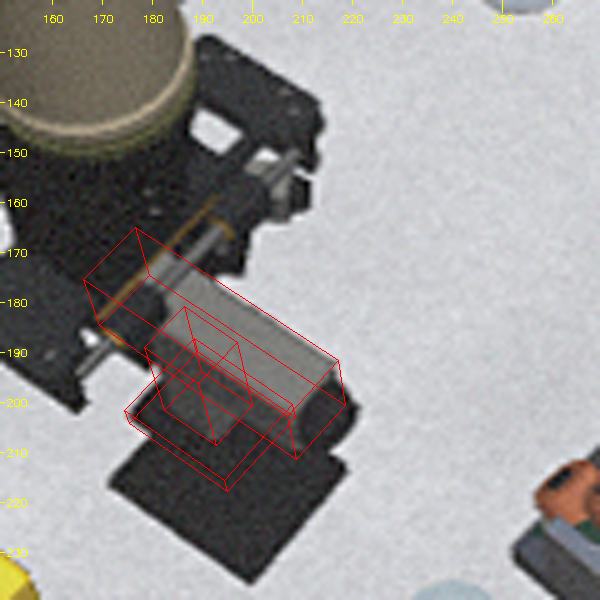

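```bash
python3 - <<'E'
from fit3 import *
d=pickle.load(open("p16.pkl","rb"))
w=d["wrist"]
a,b=onz(w,211,141.5,.013),onz(w,301,141.5,.013);print(a,b,(a+b)/2,np.linalg.norm(a-b))
q=model(d["s"],[0,-.015,.003,0,0],[(-35,0,-102),(0,0,-102)]);print(q)
print(proj(w,q))
E
```

```text
[ 0.39142013 -0.1509727   0.013     ] [ 0.39675726 -0.06640423  0.013     ] [ 0.3940887  -0.10868847  0.013     ] 0.0847367205379149
[[ 0.41101792 -0.11043156  0.07194798]
 [ 0.44594711 -0.11265681  0.07194798]]
[[255.17363786 170.6056809 ]
 [255.17151493 213.47991864]]
```

Emit:
jog_arm(
  commands=[
    {"translation":[0,0,-30],"twist":0},
    {"translation":[0,0,-20],"twist":0},
    {"translation":[0,0,-10],"twist":0},
    {"translation":[0,0,-3],"twist":0},
    {"translation":[0,0,0],"twist":0},
    {"translation":[0,0,0],"twist":0},
  ],
)

```text
time: 28.0
ee_pos: [0.4316, -0.1118, 0.0957]
eef_rot: [0.515, 0.485, -0.485, -0.514]
ft_force: [0.3, 0.5, -3.1]
width: 0.0381
```

```bash
python3 st.py
```

```text
t 28.0 pos [ 0.4316 -0.1118  0.0957] yaw 1.5117 F [ 0.3  0.5 -3.1] M [ 0.05  0.11 -0.03] w 0.0381 q [-0.81  0.04  1.    2.11 -0.04  1.01  1.73]
```

Emit:
jog_arm(
  commands=[
    {"translation":[0,0,-1.5],"twist":0},
    {"translation":[0,0,-1.5],"twist":0},
    {"translation":[0,0,-1],"twist":0},
    {"translation":[0,0,0],"twist":0},
  ],
  grip_force=6,
)

```text
time: 28.4
ee_pos: [0.431, -0.1118, 0.0909]
eef_rot: [-0.514, -0.485, 0.485, 0.515]
ft_force: [0.3, -0.0, -3.4]
width: 0.0381
```

```bash
python3 st.py
```

```text
t 28.4 pos [ 0.431  -0.1118  0.0909] yaw 1.512 F [ 0.3 -0.  -3.4] M [0.01 0.02 0.01] w 0.0381 q [-0.81  0.06  1.01  2.11 -0.06  1.    1.74]
```

Emit:
jog_arm(
  commands=[
    {"translation":[0,0,-1],"twist":0},
    {"translation":[0,0,-1],"twist":0},
    {"translation":[0,0,0],"twist":0},
  ],
)

```text
time: 28.7
ee_pos: [0.4313, -0.1118, 0.0892]
eef_rot: [-0.514, -0.485, 0.485, 0.514]
ft_force: [-1.0, -0.4, 4.0]
width: 0.0377
```

```bash
python3 - <<'E'
from st import *
s=st(); d={"s":s,"wrist":camera("wrist")}
crop(d["wrist"],130,40,390,250,3,"w17.png",gain=1.4)
E
```

```text
t 28.7 pos [ 0.4313 -0.1118  0.0892] yaw 1.5121 F [-1.  -0.4  4. ] M [0.14 0.43 0.02] w 0.0377 q [-0.81  0.06  1.01  2.11 -0.06  1.    1.74]
```

View pics/w17.png

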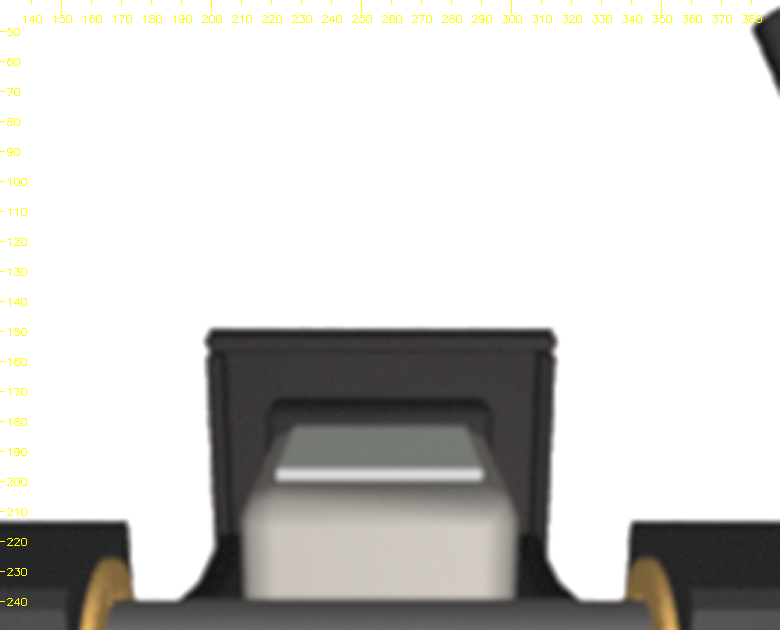

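Emit:
jog_arm(
  commands=[
    {"translation":[0,0,1],"twist":0},
    {"translation":[0,0,0],"twist":0},
    {"translation":[0,0,0],"twist":0},
    {"translation":[0,0,0],"twist":0},
    {"translation":[0,0,0],"twist":0},
    {"translation":[0,0,15],"twist":0},
    {"translation":[0,0,40],"twist":0},
    {"translation":[0,0,45],"twist":0},
    {"translation":[0,0,45],"twist":0},
    {"translation":[0,0,0],"twist":0},
    {"translation":[0,0,0],"twist":0},
  ],
  grip=0.25,
)

```text
time: 29.85
ee_pos: [0.4315, -0.1117, 0.2355]
eef_rot: [0.515, 0.486, -0.484, -0.514]
ft_force: [-0.1, 0.1, -1.4]
width: 0.0658
```

Emit:
jog_arm(
  commands=[
    {"translation":[0,45,5],"twist":0},
    {"translation":[0,45,5],"twist":0},
    {"translation":[0,45,0],"twist":0},
    {"translation":[0,45,0],"twist":0},
    {"translation":[0,45,0],"twist":0},
    {"translation":[0,45,0],"twist":0},
    {"translation":[0,45,0],"twist":0},
    {"translation":[0,45,0],"twist":0},
    {"translation":[-10,45,0],"twist":0},
    {"translation":[-10,45,0],"twist":0},
    {"translation":[0,0,0],"twist":0},
    {"translation":[0,0,0],"twist":0},
  ],
)

```text
time: 31.05
ee_pos: [0.4102, 0.3383, 0.2428]
eef_rot: [0.514, 0.484, -0.487, -0.514]
ft_force: [0.7, -0.7, 0.2]
width: 0.0654
```

```bash
python3 - <<'E'
from st import *
s=st(); d={"s":s,"scene":camera("scene"),"top":camera("top")}
pickle.dump(d,open("p18.pkl","wb"))
crop(d["top"],0,0,512,384,1.5,"t18.png",gain=1.4,grid=50)
crop(d["top"],270,160,450,300,4.4,"t18b.png",gain=1.6)
crop(d["scene"],0,0,512,384,1.5,"s18.png",gain=1.8,grid=50)
E
```

```text
t 31.05 pos [0.4102 0.3383 0.2428] yaw 1.5136 F [ 0.7 -0.7  0.2] M [-0.01 -0.02 -0.03] w 0.0654 q [-1.18  0.11  0.44  1.7  -0.05  1.35  0.78]
```

View pics/t18.png

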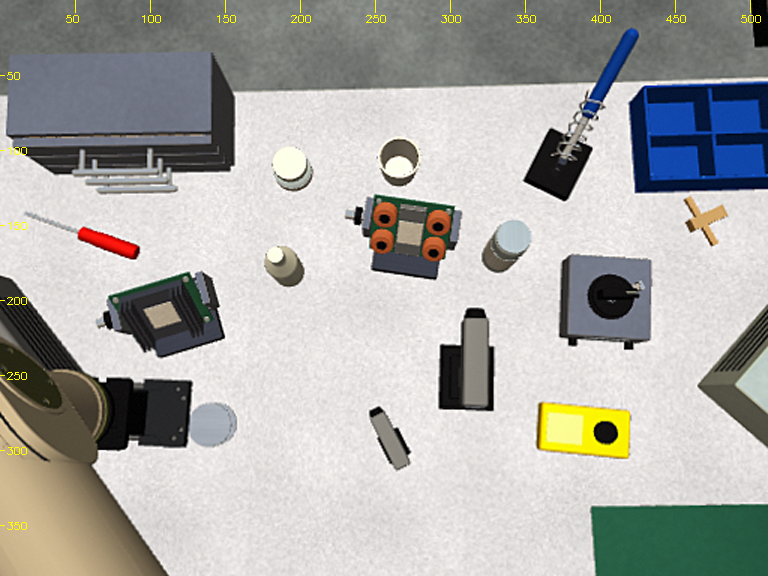

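View pics/t18b.png

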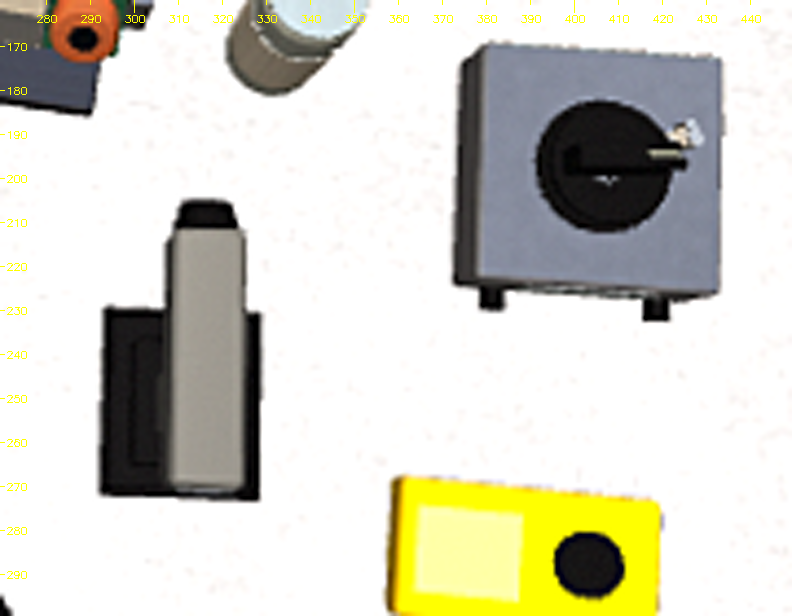

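View pics/s18.png

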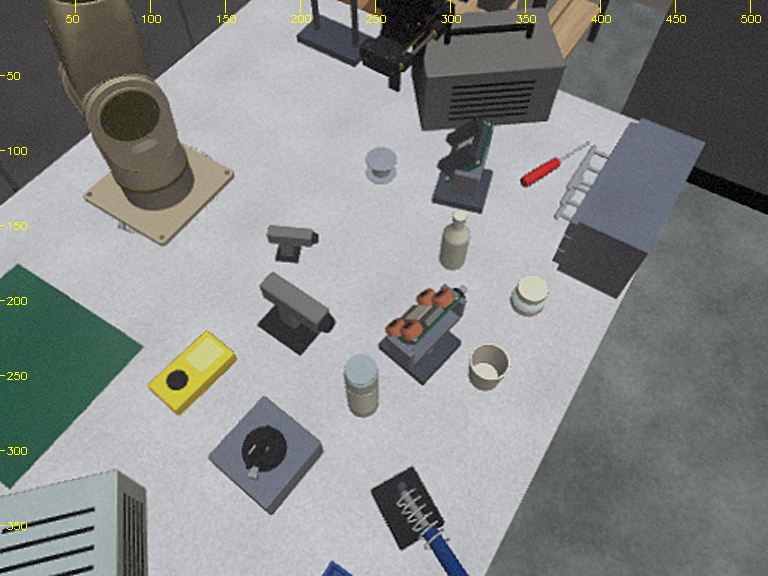

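```bash
python3 - <<'E'
from fit2 import *
from scipy.optimize import least_squares
d=pickle.load(open("p18.pkl","rb"))
crop(d["scene"],165,175,235,240,10,"s18b.png",gain=1.8,grid=5)
# upright prediction
def pts(x,y,yaw,th,Q): 
    M=R.from_euler("z",yaw).as_matrix()@R.from_euler("y",th).as_matrix()
    return np.array(Q)/1e3@M.T+[x,y,.005]
Bx=[b+[0,0,102] for b in BOX]
for n,(u0,v0,u1,v1,sc) in {"top":(285,195,345,280,7),"scene":(165,175,235,240,9)}.items():
    crop(d[n],u0,v0,u1,v1,sc,f"u_{n}.png",gain=1.6,grid=5); im=cv2.imread(f"pics/u_{n}.png")
    for B in Bx[:2]:
        q=proj(d[n],pts(.446,-.1125,-.0587,0,B))
        for i in range(8):
            for k in(1,2,4):
                j=i^k
                if j>i: cv2.line(im,*[tuple(int((q[m][e]-(u0,v0)[e]+.5)*sc) for e in(0,1)) for m in(i,j)],(0,0,255),1)
    cv2.imwrite(f"pics/u_{n}.png",im)
E
```

```text
(no output)
```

View pics/u_top.png

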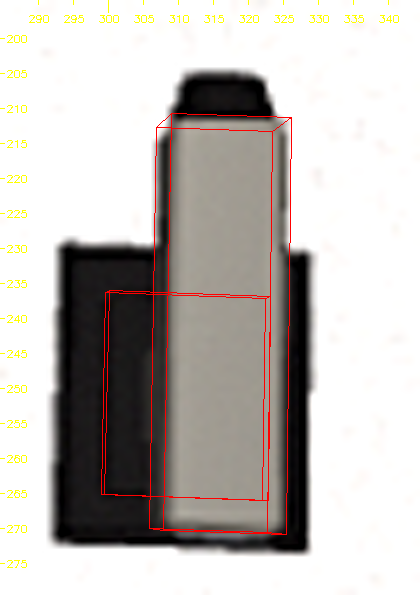

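View pics/u_scene.png

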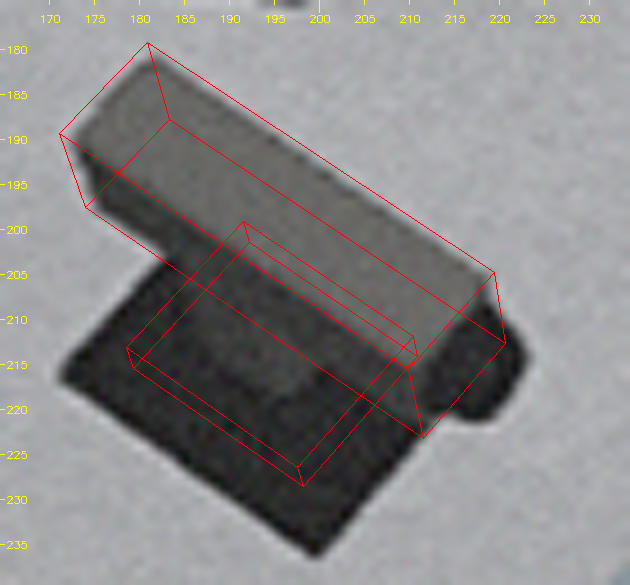

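```bash
python3 - <<'E'
from h import *
a=pickle.load(open("cams0.pkl","rb"));b=pickle.load(open("p18.pkl","rb"))
ga,gb=[cv2.cvtColor(x["top"]["img"],cv2.COLOR_RGB2GRAY) for x in(a,b)]
for n,(u,v) in dict(glue=(189,174),spray=(340,160),reel=(141,283),mm=(390,287),flux=(195,112),tip=(266,105),small=(260,292)).items():
    r=20;m=cv2.matchTemplate(gb[v-r-6:v+r+6,u-r-6:u+r+6],ga[v-r:v+r,u-r:u+r],cv2.TM_CCOEFF_NORMED);k=cv2.minMaxLoc(m);print(n,k[3][0]-6,k[3][1]-6,round(k[1],3))
from bench import *
print(close_job())
E
```

```text
glue 0 0 1.0
spray 0 0 1.0
reel 6 0 0.512
mm 0 0 1.0
flux 0 0 1.0
tip 0 0 1.0
small 0 0 1.0
the job is handed in; nothing more can be done
None
```

The supply is switched off, the heat sink was aimed at for over 2 s, and the thermometer is back upright in its dock. I handed the job in at about 31 s of the 69 s allowed.

- **Supply:** I gripped the knob, pressed it fully down and turned it clockwise until the end stop (turning moment rose to 0.6 N m). It was back up with the bar in the OFF direction in the pictures afterwards.
- **Aiming:** The jog interface only turns about the vertical, so I tipped the thermometer inside a loose grip by pushing its foot against the fixed dock wall. I then held it firmly at the heat sink's patch for about 3 s without moving, nozzle about 10 cm away.
- **Aiming accuracy:** The pitch estimates disagree slightly: about 39.7° from the scene camera, 42° from the wrist camera and 40° from the geometry of the push. I planned for about 41°. By calculation the aiming line passed within about 2 mm of the patch centre.
- **Docking:** I tipped it back against the inside of the dock wall. On the first try the foot caught the dock's side wall with about 15 N, so I lifted it, shifted 18 mm and repeated. The last pictures show it standing upright inside the rim.
- **Other things on the bench:** Comparing the first and last top pictures, the glue bottle, spray can, multimeter, flux jar, tip cup and the small thermometer show no shift. The solder reel's match failed because the gripper partly covers it there; by eye in the scene view it stands where it was.

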